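Mark a small cheese in the hand press

TASK

Set the small cheese down in the round seat of the hand press and let go of it. Then flip the safety catch right over, away from the front of the lever, and only after that pull the lever down by its black knob until the stamp presses firmly on the cheese. Keep hold of the knob and finish while still holding the stamp pressed down; leave the other things where they are.

Things in the scene. Friction and masses are not known exactly. Their poses are not given: they have to be found in the camera images.
- cheese_center (a point): centre (half-way up) of the small cheese: a loose cream-coloured cylinder, 54 mm across and 36 mm high, about 0.09 kg, standing upright on one of two fixed wooden boards (tops 18 mm above the table), on the left or the right side; the other board carries a larger wheel, 96 mm across, that must stay
- cheese: the same small cheese; this origin is the centre of its underside, z up
- seat (a point): centre of the press's round seat, on the flat top of the press base, 22 mm above the table; a steel rim of 62 mm inner and 72 mm outer diameter stands 4 mm up around it, so keep fingertips more than 4 mm above the seat. Axes: those of the press: +x points from the seat to the lever's hinge (85 mm away, the press's back), z up, +y to the press's left, towards the catch's tab. The press is fixed, turned up to 0.25 rad about z; its base is an aluminium plate 205 x 130 mm
- lever_hinge (a point): on the lever's hinge axis, 82 mm above the table, level with the seat's centre line; the axis runs along the press's y; axes as the seat's
- lever (a joint): lever angle in rad: 0 = raised, leaning 15 degrees back (to +x of the press) from upright, held there by a spring and blocked by the catch; grows as the knob is pulled towards the front (-x of the press) and down; about 1.83 = level, with the stamp on the seated cheese; stop at 2.0. The spring pulls it up again whenever it is let go: about 3 N at the knob raised, 7 N near the bottom, plus half of the force with which the stamp presses on the cheese
- knob_center (a point): centre of the black drum knob at the lever's end: a short cylinder 32 mm across whose axis lies along the press's y, 28 mm between its flat ends (grip it by these ends; the lever then turns between the fingers); 170 mm from the lever's hinge axis, on an arm 14 mm thick. Raised it is about 246 mm above the table and 44 mm behind the hinge; with the stamp on the cheese it is about 82 mm above the table and 170 mm in front of the hinge
- stamp_face (a point): middle of the face of the brass stamp disc, 44 mm across, on the lever 85 mm from the hinge; it faces the robot while the lever is raised and comes down flat on the seated cheese; its face lies 24 mm from the lever's centre line
- catch (a joint): angle of the safety catch in rad: 0 = its bar lies level across the front of the raised lever and blocks it; grows as the tab is lifted up and over towards the press's right (-y); stop at 2.4, where it lies clear of the lever. Swings easily: let go short of upright (about 1.5) it falls back to 0; let go past 1.7 it falls to 2.4 and stays there
- catch_hinge (a point): on the catch's hinge axis, which runs along the press's x, 196 mm above the table at the press's right (42 mm right of and 12 mm behind the lever's hinge); axes as the seat's
- catch_tab (a point): grip point of the catch: middle of the upturned tab at the free end of the dark steel bar. The tab is 12 mm thick along the press's x, 10 mm along y, and rises to 12 mm above this point; the bar, 10 mm high, has its centre line 26 mm below this point. From the catch hinge the tab lies 100 mm to +y and 26 mm up when the catch is at 0; frame turns with the catch
- wheel: larger cheese wheel, 96 mm across, 55 mm high, origin at the centre of its underside; leave it alone
- jar: closed jar, 64 mm across, 90 mm high, origin at the centre of its underside; leave it alone
- brush: hand brush lying on the table; leave it alone
Things that resemble listed ones, but are neither listed nor needed, are in the scene too. Of the things like the cheese, leave any that is blue; of the rest the larger one is meant.

How it is judged:
On the way, in this order (a step that is already met when the one before it is completed fails the run):
1. the small cheese stands flat in the seat, let go, with the catch still closed and the lever raised (horizontal distance between cheese_center and seat below 0.008 m and z of cheese_center in the frame of seat below 0.021 m and angle between cheese's own z axis and vertical below 0.08 rad and contact force between the fingers and cheese below 0.1 N and value of joint catch below 0.3 rad and value of joint lever below 0.15 rad), for 0.2 s.
2. the catch is flipped right over while the lever is still raised (value of joint catch above 1.7 rad and value of joint lever below 0.15 rad), for 0.2 s.
3. the lever is pulled down by its knob and the stamp presses on the seated cheese (value of joint lever above 1.7 rad and contact force between stamp and cheese above 4 N and contact force between the fingers and knob above 2 N), for 0.2 s.
At the end, for the whole second after the job is handed in: the fingers still hold the lever down by its knob (contact above 2 N, lever past 1.7 rad), the stamp presses on the small cheese with more than 4 N, the cheese stands flat in the seat (within 8 mm of its centre), and the catch lies over (past 1.7 rad) (all of step 3 and horizontal distance between cheese_center and seat below 0.008 m and z of cheese_center in the frame of seat below 0.021 m and angle between cheese's own z axis and vertical below 0.08 rad and value of joint catch above 1.7 rad and contact force between the fingers and cheese below 0.1 N); the arm keeps its last pose, push and grip.
It fails at once if the lever is forced while the catch is not flipped (value of joint lever above 0.25 rad and value of joint catch below 1.2 rad).
It fails at once if a bystander is disturbed (distance of any of wheel, jar, brush from where it was at the start of the episode above 0.03 m).
It also fails if it takes over 72 s, if anything falls off the work surface, if the arm or the gripper's body presses on something with over 40 N, if the wrist force passes 120 N, or if a joint passes its speed limit or range.

ROBOT

A 6-joint arm with a two-finger parallel gripper is mounted at the origin on the work surface. World frame = base frame: x ahead of the robot, y to its left, z up, the work surface at z = 0. Lengths are in m, angles in rad, forces in N, time in s.
With the tool pointing down it reaches from about 0.25 to 0.775 m from the base axis. Payload 4 kg.
Tool frame: the origin (TCP) lies on the centre line of the jaws, within the pads' length; the fingertips stand 25 mm ahead of it and the grasp point (between the pads) lies 6 mm ahead of it; z points along the fingers, y is the line along which they close (so a half turn about z gives the same grasp; the last joint's range is limited). The gripper opens to 94 mm and grips with 3 to 60 N. Pads are 16 mm wide; open, the fingers measure 119 mm over their backs; the gripper's body (75 mm by 177 mm) begins 78 mm behind the grasp point.
Start: joints at [-1.255, 0.087, 1.371, -0, 1.684, -0.103], TCP at [0.224, -0.502, 0.196] pointing down, gripper open.
Joint ranges: [-3.1, 3.1], [-0.76, 2.03], [0.27, 2.55], [-1.08, 4.22], [0.17, 2.65], [-2.57, 2.57]. Speed limits (rad/s): [2.79, 2.79, 3.14, 3.14, 3.14, 3.14].

INTERFACE

Orientations are given as [roll, pitch, yaw] about the fixed x, y, z axes, in that order (R = Rz(yaw) Ry(pitch) Rx(roll)).
In Python, from bench import robot, imaging gives the robot as it stands. The module is installed in compiled form; this text tells all that it offers.
- The arm moves only by the tool drive_tool, never from a script. Its argument "series" is a list of rows, each a list of 3 entries, a list of its own where there are three numbers: the finger opening in m, from 0 to 0.094, then the shift along the tool's x, y, z in m, then the turn, a rotation vector about the tool's x, y, z in rad. A call has 1 to 5 rows; each row is the pose to reach, as a shift and turn from the pose commanded when the call began, along the tool's axes at that moment; what a row does not reach only later rows make up. A row lasts 1/8 s, in which the tool goes at most 62.5 mm and 10.7 degrees, less where a joint would pass 70% of its speed; a pose out of reach is approached as far as the arm can. A call with a gripper value outside its range is refused whole. The fingers move at their own pace and stop on an object; the grip force is fixed at half the most. Time passes only in rows, so rows that repeat a pose let the fingers close. It gives the time, the measured TCP pose, the force, the opening and the grip force at its end, in the units of the state.
- robot.get_obs(): the state, without advancing time (a new reading comes with each control period).
- imaging.snapshot(name): name is "side" or "top" or "wrist"; returns the picture (400x640x3 uint8, red, green, blue); there is no depth.
- imaging.get_calibration(name): a dict with "intrinsics" (3x3 intrinsics, pixels), "k1" (the pictures are not rectified: a ray, as slopes to the right and down, at radius r is drawn at 1 + k1 r^2 times it, then the intrinsics apply), "position" and "rotation" of the camera in the world. Camera axes: x right, y up, looking along -z (the intrinsics and any distortion apply to the point x, -y, -z); pixel columns grow to the right and rows downward; lengths in m; the calibration is good to about 2 mm. A picture is of the moment at which its call begins: read the wrist's pose just before it. get_calibration takes no time and is no camera call; for the wrist camera it gives the pose at the moment of the call.
- robot.close_job(): hands the job in; it is judged then, once.
The state is a dict: "time": time; "joint_positions": joint angles; "qvel": joint speeds; "joint_torque": joint torques, N m; "tool_pos": TCP position; "ee_rot": TCP orientation; "wrist_force": force on the tool from outside, world axes, zero at the start; "wrist_torque": the same for the moment, N m; "width": finger opening in m; "finger_force": force on a finger pad.
Only numpy, scipy, OpenCV 4.12 (cv2) and the standard library are available. Lean on these libraries where they do the work, as an engineer would, in place of code of your own. Each camera call takes 0.05 s, during which the arm holds its last target. There are 200 camera calls.

## Working session

There is one attempt and no reset: what is moved stays moved. The work goes in short steps, Python scripts to look and compute and a tool call to move; the robot and the scene stay as the last step left them, time stands still between calls to the robot, and variables do not carry over. Pictures are saved under pics/ and viewed, at most 10 in all, crops included, and the job is handed in when it is done.

Besides the shell and the picture viewer there is one more tool, called after "Emit:" as name([rows], argument=value, ...), one row to a line, values as JSON. drive_tool: Moves the arm, as the interface text tells. Its arguments: {"type":"object","properties":{"series":{"type":"array"}},"required":["series"]}

```bash
mkdir -p pics; cat > h.py <<'E'
import numpy as np, cv2
from bench import robot, imaging
from scipy.spatial.transform import Rotation as R
def snap(n,f=None):
    c=imaging.get_calibration(n); im=imaging.snapshot(n)
    if f: cv2.imwrite('pics/'+f,im[...,::-1])
    return im,c
def ray(c,u,v):
    K=np.array(c['intrinsics']); d=np.array([(u-K[0,2])/K[0,0],(v-K[1,2])/K[1,1]]); s=d.copy()
    for _ in range(20): s=d/(1+c['k1']*(s@s))
    r=np.array(c['rotation']); r=r if r.shape==(3,3) else R.from_euler('xyz',r).as_matrix()
    w=r@np.array([s[0],-s[1],-1]); return np.array(c['position']),w/np.linalg.norm(w)
def onz(c,u,v,z):
    p,w=ray(c,u,v); return p+w*(z-p[2])/w[2]
def proj(c,P):
    K=np.array(c['intrinsics']); r=np.array(c['rotation']); r=r if r.shape==(3,3) else R.from_euler('xyz',r).as_matrix()
    q=r.T@(np.array(P)-np.array(c['position'])); s=np.array([q[0],-q[1]])/-q[2]; s=s*(1+c['k1']*(s@s))
    return s*[K[0,0],K[1,1]]+[K[0,2],K[1,2]]
def togo(P,yaw=None,o=None):
    "shift in tool axes to world point P for TCP (+rotvec to tool-down yaw)"
    o=o or robot.get_obs(); T=R.from_euler('xyz',o['ee_rot'])
    s=T.inv().apply(np.array(P)-o['tool_pos'])
    t=None if yaw is None else (T.inv()*R.from_euler('xyz',[np.pi,0,yaw])).as_rotvec()
    return np.round(s,4),t
E
python3 - <<'E'
from h import *
a,c=snap('top','t0.png'); b,d=snap('side','s0.png')
for x in (c,d): print(x)
o=robot.get_obs(); print(o['tool_pos'],o['ee_rot'],o['width'],o['time'])
E
```

```text
{'intrinsics': array([[390.15256405,   0.        , 324.91643792],
       [  0.        , 390.15256405, 200.68248866],
       [  0.        ,   0.        ,   1.        ]]), 'k1': -0.04831919446743905, 'position': array([ 0.35874692, -0.06626929,  1.28018173]), 'rotation': array([ 0.09999122, -0.00506444, -1.560158  ])}
{'intrinsics': array([[487.67267317,   0.        , 319.30710303],
       [  0.        , 487.67267317, 188.08511989],
       [  0.        ,   0.        ,   1.        ]]), 'k1': 0.03398339176515377, 'position': array([ 0.09529917, -1.07237222,  0.96511593]), 'rotation': array([ 0.93977382, -0.01063267, -0.35424798])}
[ 0.22349745 -0.50200358  0.19503091] [-3.13967203e+00 -2.02541496e-04  4.18802514e-01] 0.0940173535426924 0.1
```

View pics/t0.png

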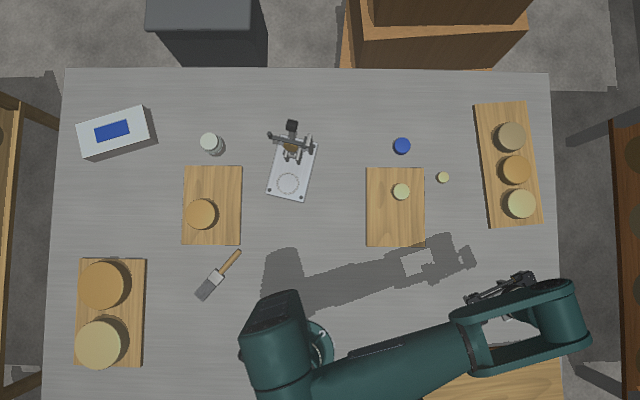

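View pics/s0.png

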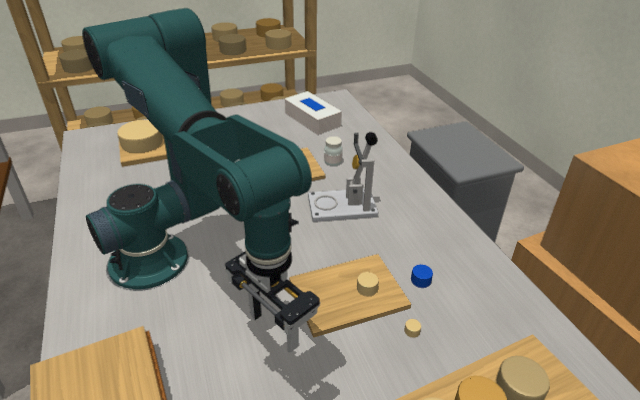

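Top view: the small cheese is on the right board at about (401,191). The blue decoy is at (402,146) and the smaller decoy at (443,177). The seat is at about (288,184), the knob at about (291,125), and the catch bar lies across the lever near (288,138). The side view shows the same layout, with the seat at (326,203) and the knob at (371,139).

```bash
python3 - <<'E'
from h import *
t,c=snap('top'); s,d=snap('side')
def blobs(im,box,f):
    x0,y0,x1,y1=box; sub=im[y0:y1,x0:x1]; hsv=cv2.cvtColor(sub,cv2.COLOR_RGB2HSV).astype(int); m=f(hsv,sub.astype(int)).astype(np.uint8)
    n,l,st,ce=cv2.connectedComponentsWithStats(m)
    return [(st[i][:4]+[x0,y0,0,0],st[i][4],ce[i]+[x0,y0]) for i in range(1,n) if st[i][4]>25]
for k in blobs(t,(385,175,420,210),lambda h,r:(h[...,2]>170)&(r[...,1]-r[...,2]>20)&(r[...,0]-r[...,1]<22)): print('ch',k, onz(c,*k[2],.054))
print(t[191,401],t[215,390])
for k in blobs(t,(270,110,310,140),lambda h,r:h[...,2]<60): print('knob t',k,onz(c,*k[2],.262))
for k in blobs(s,(360,125,380,150),lambda h,r:h[...,2]<50):
    p,w=ray(d,*k[2]); print('knob s',k,onz(d,*k[2],.246))
cv2.imwrite('pics/z.png',np.hstack([cv2.resize(t[105:210,250:330],None,fx=5,fy=5,interpolation=2),cv2.resize(s[120:225,300:385],(400,525),interpolation=2)])[...,::-1])
for uv in [(288,184)]: print(onz(c,*uv,.024))
print(onz(d,326,203,.024))
for uv in [(285,135),(318,140),(266,192),(306,203)]: print(onz(c,*uv,.022))
E
```

```text
ch (array([394, 184,  16,  15]), np.int32(187), array([401.44385027, 191.03743316])) [ 0.51531608 -0.31385974  0.054     ]
[174 180 141] [168 143 102]
knob t (array([286, 120,  12,  12]), np.int32(94), array([291.31914894, 125.5       ])) [0.66237639 0.02182591 0.262     ]
knob s (array([366, 133,  11,  12]), np.int32(108), array([370.86111111, 138.5       ])) [0.67000844 0.02733392 0.246     ]
[0.53798632 0.0492619  0.024     ]
[0.5437776  0.05077962 0.024     ]
[0.70148423 0.06279108 0.022     ]
[ 0.6857929  -0.04636332  0.022     ]
[0.5112571  0.12044306 0.022     ]
[ 0.47681138 -0.01011634  0.022     ]
```

View pics/z.png

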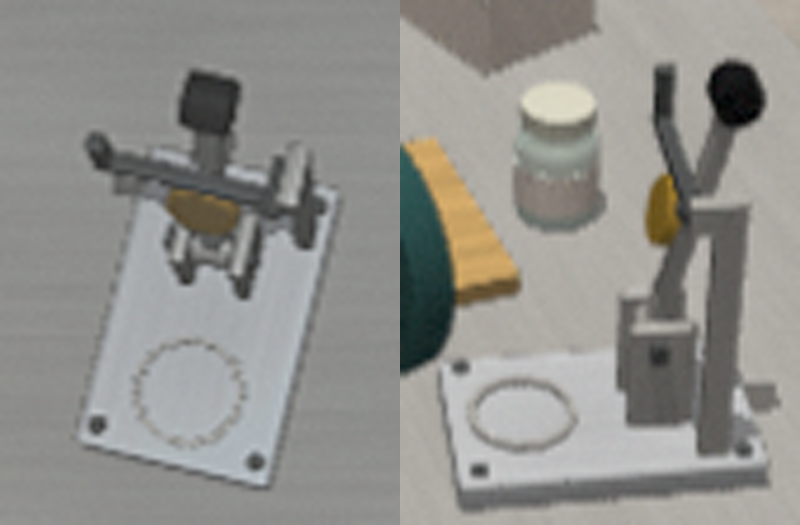

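The zoom shows the seat centre at (288,183.6), the front plate corners at (266,193) and (304,202.6), and the tab tip at (269,134.6). Next I move above the cheese.

```bash
python3 - <<'E'
from h import *
print(togo([.515,-.314,.16],-.24))
c=imaging.get_calibration('top')
seat=onz(c,288,183.6,.024); print(seat, onz(c,269.2,134.6,.234), onz(c,288,125,.262))
w=imaging.get_calibration('wrist'); o=robot.get_obs(); print(R.from_euler('xyz',o['ee_rot']).inv().apply(w['position']-o['tool_pos']),proj(w,[.3,-.4,.05]))
E
```

```text
(array([ 0.3428, -0.0533,  0.0354]), array([-1.36851529e-03,  3.34358206e-04,  6.58793903e-01]))
[0.53929863 0.04928877 0.024     ] [0.64442715 0.08448913 0.234     ] [0.66366173 0.03075167 0.262     ]
[ 0.08371038 -0.00026549 -0.18810398] [259.61864715  71.88252119]
```

Emit:
drive_tool([
  [0.094, [0.343, -0.053, 0.035], [0, 0, 0.659]],
  [0.094, [0.343, -0.053, 0.035], [0, 0, 0.659]],
  [0.094, [0.343, -0.053, 0.035], [0, 0, 0.659]],
  [0.094, [0.343, -0.053, 0.035], [0, 0, 0.659]],
  [0.094, [0.343, -0.053, 0.035], [0, 0, 0.659]],
])

```text
time: 0.82
tool_pos: [0.4729, -0.3419, 0.166]
ee_rot: [3.141, 0.0, -0.241]
wrist_force: [0.5, -0.0, 0.9]
width: 0.0943
finger_force: 0.0
```

Emit:
drive_tool([
  [0.094, [0, 0, 0], [0, 0, 0]],
])

```text
time: 0.95
tool_pos: [0.4742, -0.3397, 0.1649]
ee_rot: [-3.14, 0.002, -0.234]
wrist_force: [0.3, -0.2, 0.2]
width: 0.0939
finger_force: 0.0
```

```bash
python3 - <<'E'
from h import *
w,c=snap('wrist','w1.png')
hsv=cv2.cvtColor(w,cv2.COLOR_RGB2HSV).astype(int); r=w.astype(int)
m=((hsv[...,2]>150)&(r[...,1]-r[...,2]>20)&(r[...,0]-r[...,1]<15)).astype(np.uint8)
n,l,st,ce=cv2.connectedComponentsWithStats(m)
for i in range(1,n):
    if st[i][4]>300:
        cn=max(cv2.findContours((l==i).astype(np.uint8),0,1)[0],key=cv2.contourArea); print(st[i],ce[i],cv2.minEnclosingCircle(cn),onz(c,*ce[i],.054))
print(proj(c,[.515,-.314,.054]))
E
```

```text
[ 407   40   40   42 1279] [426.42220485  60.63252541] ((426.5, 60.5), 21.272146224975586) [ 0.5686864  -0.44808375  0.054     ]
[288.38479452 159.45017762]
```

View pics/w1.png

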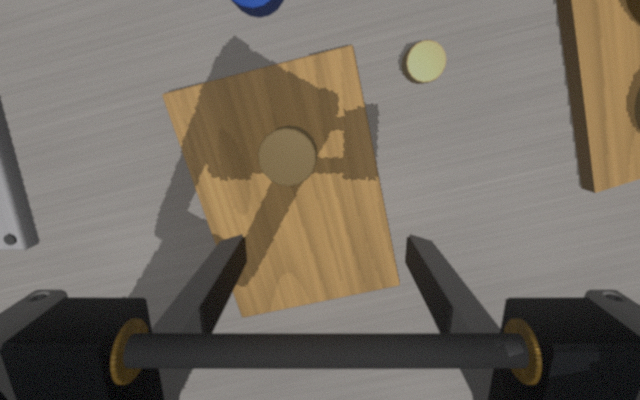

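In the wrist view the cheese top is at about (287,156), close to the prediction of (288,159). The small decoy is at (426,60).

```bash
python3 - <<'E'
from h import *
c=imaging.get_calibration('wrist'); P=onz(c,287,156,.054); print(P)
print(togo([P[0],P[1],.10],-.24),togo([P[0],P[1],.052],-.24))
E
```

```text
[ 0.51663959 -0.31561532  0.054     ]
(array([ 0.0369, -0.0354,  0.0654]), array([-0.0004272 ,  0.00180401,  0.00374875])) (array([ 0.037 , -0.0354,  0.1134]), array([-0.0004272 ,  0.00180401,  0.00374875]))
```

Emit:
drive_tool([
  [0.094, [0.037, -0.035, 0.03], [0, 0, 0]],
  [0.094, [0.037, -0.035, 0.07], [0, 0, 0]],
  [0.094, [0.037, -0.035, 0.1], [0, 0, 0]],
  [0.094, [0.037, -0.035, 0.113], [0, 0, 0]],
  [0.094, [0.037, -0.035, 0.113], [0, 0, 0]],
])

```text
time: 1.62
tool_pos: [0.5147, -0.3186, 0.0529]
ee_rot: [-3.141, 0.001, -0.242]
wrist_force: [0.5, 0.6, -0.7]
width: 0.0939
finger_force: 0.0
```

Emit:
drive_tool([
  [0.05, [0, 0, 0], [0, 0, 0]],
  [0.045, [0, 0, 0], [0, 0, 0]],
  [0.045, [0, 0, 0], [0, 0, 0]],
  [0.045, [0, 0, 0], [0, 0, 0]],
  [0.045, [0, 0, 0], [0, 0, 0]],
])

```text
time: 2.25
tool_pos: [0.5159, -0.3178, 0.0535]
ee_rot: [3.141, -0.0, -0.24]
wrist_force: [-0.2, -0.2, -1.1]
width: 0.0475
finger_force: 0.0
```

```bash
python3 - <<'E'
from h import *
o=robot.get_obs();print(o['width'],o['finger_force'],o['time'])
w,c=snap('wrist','w2.png'); print(robot.get_obs()['width'])
E
```

```text
0.04751569942747595 0.0 2.25
0.04583795002898558
```

View pics/w2.png

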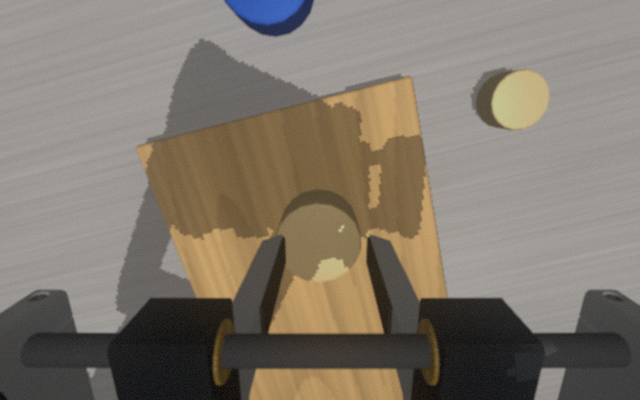

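The cheese top is at about (320,237), with the finger tips either side at about (280,238) and (370,238). The width reads less than 54 mm, so I check where the cheese is relative to the fingers.

```bash
python3 - <<'E'
from h import *
c=imaging.get_calibration('wrist'); o=robot.get_obs(); print(o['tool_pos'],o['ee_rot'])
T=R.from_euler('xyz',o['ee_rot'])
for u,v in [(320,237),(320,190),(320,282),(278,237),(362,237)]: print(onz(c,u,v,.054),T.inv().apply(onz(c,u,v,.054)-o['tool_pos']))
for p in [(0,.0235,.025),(0,-.0235,.025),(0,0,0),(0.008,.0235,.025)]: print(p,proj(c,o['tool_pos']+T.apply(p)))
E
```

```text
[ 0.51585809 -0.31783634  0.05338282] [ 3.14150958e+00 -1.12243616e-06 -2.40107624e-01]
[ 0.52161627 -0.31514988  0.054     ] [ 0.00495412 -0.00397869 -0.00061751]
[ 0.55026806 -0.3223106   0.054     ] [ 0.03448684 -0.00383698 -0.00061746]
[ 0.49173885 -0.30768139  0.054     ] [-0.02584224 -0.00412785 -0.00061755]
[ 0.52769364 -0.29033039  0.054     ] [ 0.0049549  -0.0295314  -0.00061963]
[ 0.51553106 -0.33996749  0.054     ] [ 0.00494529  0.02157408 -0.00061538]
(0, 0.0235, 0.025) [360.64495877 229.19217519]
(0, -0.0235, 0.025) [292.18719191 229.20421951]
(0, 0, 0) [326.53117142 244.09024508]
(0.008, 0.0235, 0.025) [360.99768142 218.19321403]
```

Emit:
drive_tool([
  [0.04, [0, 0, 0], [0, 0, 0]],
  [0.04, [0, 0, 0], [0, 0, 0]],
])

```text
time: 2.55
tool_pos: [0.5158, -0.3179, 0.0533]
ee_rot: [3.142, 0.0, -0.24]
wrist_force: [0.4, -0.1, -0.4]
width: 0.0401
finger_force: 0.0
```

```bash
python3 - <<'E'
from h import *
o=robot.get_obs();print(o['width'],o['finger_force'],o['time'],o['wrist_force'],o['wrist_torque'],o['tool_pos'])
w,c=snap('wrist','w3.png'); s,d=snap('side')
cv2.imwrite('pics/s3.png',np.vstack([cv2.resize(s[215:335,300:450],(640,512),interpolation=2)])[...,::-1]); print(robot.get_obs()['width'])
E
```

```text
0.040089363415549244 0.0 2.55 [ 0.43309479 -0.09128668 -0.44469754] [ 0.06010417  0.0416802  -0.03254136] [ 0.51582054 -0.31786574  0.05328489]
0.040181488868191916
```

View pics/s3.png

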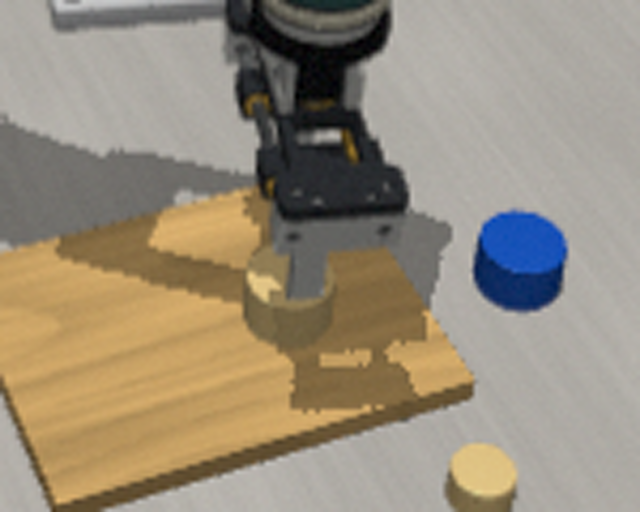

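The side view shows the near fingertip at about (371.5,284.6), on or above the cheese top. The tips are higher than expected, so I work out their true height.

```bash
python3 - <<'E'
from h import *
d=imaging.get_calibration('side'); o=robot.get_obs(); T=R.from_euler('xyz',o['ee_rot'])
for z in (0,.01,.025): print(z,proj(d,o['tool_pos']+T.apply([0,.02,z])))
print(o['tool_pos'],o['joint_positions'])
for z in (.03,.054): print(onz(d,371.5,284.6,z))
# side-view cheese top ellipse center approx crop (290,275)
print(onz(d,300+290*150/640,215+275*120/512,.054), proj(d,[.5166,-.3156,.054]))
c=imaging.get_calibration('wrist'); w=cv2.imread('pics/w3.png')[...,::-1]; cv2.imwrite('pics/w3c.png',np.hstack([cv2.resize(w[150:330,220:420],(800,600))])[...,::-1][:,:,::-1][...,::-1])
E
```

```text
0 [369.8183247  287.03923047]
0.01 [369.53486025 289.80651717]
0.025 [369.11489755 293.90872153]
[ 0.51585778 -0.31788335  0.05335165] [-6.45800868e-01  2.77436581e-01  1.43665892e+00 -1.24836862e-05
  1.42745754e+00  1.16521321e+00]
[ 0.52932761 -0.31242021  0.03      ]
[ 0.51818815 -0.33192458  0.054     ]
[ 0.5172056  -0.31324407  0.054     ] [368.14605791 280.16812354]
```

Emit:
drive_tool([
  [0.094, [0, 0, -0.005], [0, 0, 0]],
  [0.094, [0, 0, -0.005], [0, 0, 0]],
  [0.094, [0, 0, -0.005], [0, 0, 0]],
  [0.094, [0, 0, -0.005], [0, 0, 0]],
  [0.094, [0, 0, -0.005], [0, 0, 0]],
])

```text
time: 3.28
tool_pos: [0.5158, -0.3179, 0.0583]
ee_rot: [3.142, 0.0, -0.24]
wrist_force: [-1.1, 0.4, -0.4]
width: 0.0863
finger_force: 0.0
```

Emit:
drive_tool([
  [0.094, [0, 0, 0.006], [0, 0, 0]],
  [0.094, [0, 0, 0.01], [0, 0, 0]],
  [0.094, [0, 0, 0.01], [0, 0, 0]],
])

```text
time: 3.65
tool_pos: [0.5154, -0.3176, 0.0475]
ee_rot: [-3.141, 0.001, -0.24]
wrist_force: [-0.3, 0.6, -0.0]
width: 0.0944
finger_force: 0.0
```

Emit:
drive_tool([
  [0.094, [0, 0, 0.002], [0, 0, 0]],
  [0.094, [0, 0, 0.004], [0, 0, 0]],
  [0.094, [0, 0, 0.004], [0, 0, 0]],
])

```text
time: 4.03
tool_pos: [0.5158, -0.3178, 0.0442]
ee_rot: [-3.142, 0.0, -0.24]
wrist_force: [-0.4, 0.3, 0.3]
width: 0.094
finger_force: 0.0
```

Emit:
drive_tool([
  [0.094, [0, 0, 0.002], [0, 0, 0]],
  [0.094, [0, 0, 0.004], [0, 0, 0]],
  [0.094, [0, 0, 0.004], [0, 0, 0]],
])

```text
time: 4.4
tool_pos: [0.5157, -0.3177, 0.0401]
ee_rot: [-3.141, 0.001, -0.24]
wrist_force: [-0.6, -0.4, -0.9]
width: 0.0945
finger_force: 0.0
```

Emit:
drive_tool([
  [0.094, [0, 0, 0.002], [0, 0, 0]],
  [0.094, [0, 0, 0.004], [0, 0, 0]],
  [0.094, [0, 0, 0.004], [0, 0, 0]],
])

```text
time: 4.78
tool_pos: [0.5157, -0.3178, 0.036]
ee_rot: [-3.141, 0.0, -0.24]
wrist_force: [-0.2, 0.6, 0.0]
width: 0.094
finger_force: 0.0
```

Emit:
drive_tool([
  [0.094, [0, 0, 0.003], [0, 0, 0]],
  [0.094, [0, 0, 0.006], [0, 0, 0]],
  [0.094, [0, 0, 0.006], [0, 0, 0]],
])

```text
time: 5.15
tool_pos: [0.5156, -0.3177, 0.0298]
ee_rot: [-3.141, 0.001, -0.24]
wrist_force: [-0.7, -0.2, -0.1]
width: 0.0939
finger_force: 0.0
```

Emit:
drive_tool([
  [0.094, [0, 0, 0.002], [0, 0, 0]],
  [0.094, [0, 0, 0.004], [0, 0, 0]],
  [0.094, [0, 0, 0.004], [0, 0, 0]],
])

```text
time: 5.52
tool_pos: [0.5157, -0.3178, 0.0261]
ee_rot: [-3.141, 0.0, -0.24]
wrist_force: [-0.9, -0.3, -0.2]
width: 0.0946
finger_force: 0.0
```

```bash
python3 - <<'E'
from h import *
o=robot.get_obs();print(o['tool_pos'],o['wrist_force'],o['time'])
w,c=snap('wrist'); s,d=snap('side')
cv2.imwrite('pics/m4.png',np.hstack([cv2.resize(s[215:335,320:420],(400,480),interpolation=2),cv2.resize(w[150:390,220:420],(400,480))])[...,::-1])
E
```

```text
[ 0.51571675 -0.31777311  0.02608449] [-0.86864662 -0.32353331 -0.16869768] 5.525
```

View pics/m4.png

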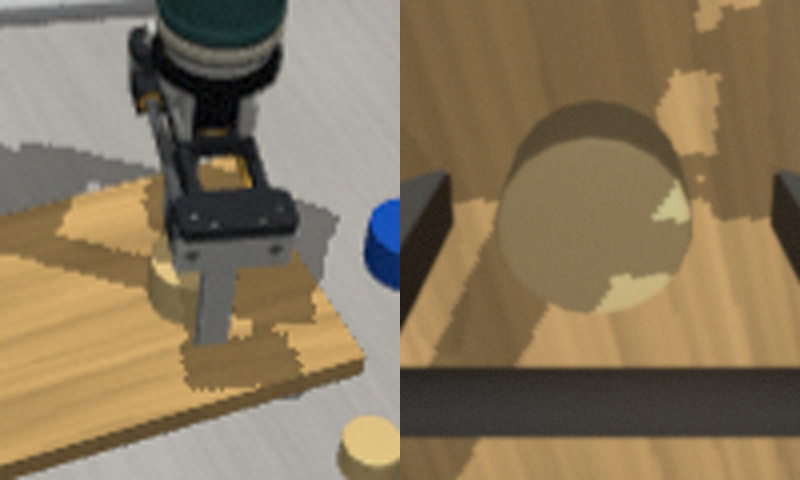

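In the side crop the near fingertip is at about (373,301). In the wrist crop the cheese top is at about (317.5,262), roughly 97 px across and between the fingers, slightly left of centre.

```bash
python3 - <<'E'
from h import *
d=imaging.get_calibration('side'); c=imaging.get_calibration('wrist'); o=robot.get_obs(); T=R.from_euler('xyz',o['ee_rot'])
for dz in (0,.01,.02,.03,.04): print(dz,proj(d,o['tool_pos']+T.apply([0.0,.05,.025])+[0,0,dz]))
for zt in (.054,.034,.024,.014): # relative camera-to-top height; diameter implied
    a=onz(c,269,262,zt);b=onz(c,366.5,262,zt);P=onz(c,317.5,262,zt);print(zt,np.linalg.norm(a-b),T.inv().apply(P-o['tool_pos']))
# tips in wrist view: inner front corners
for x in(-.008,.008): print([proj(c,o['tool_pos']+T.apply([x,s*.047,.025])) for s in(1,-1)])
E
```

```text
0 [370.73052704 310.48323751]
0.01 [371.01907982 307.81302576]
0.02 [371.31050949 305.11741583]
0.03 [371.60486113 302.39602699]
0.04 [371.90218082 299.64847051]
0.054 0.05197732214592984 [ 0.00188795 -0.00487693 -0.02763377]
0.034 0.05845651488829855 [-0.00827423 -0.00540773 -0.00763392]
0.024 0.0616961112594829 [-0.01335532 -0.00567313  0.00236601]
0.014 0.06493570763066724 [-0.01843642 -0.00593853  0.01236594]
[array([394.13139584, 239.93088299]), array([258.61014595, 239.9676653 ])]
[array([395.50978389, 218.15741637]), array([257.25757525, 218.19105839])]
```

The fingertips sit about 32 mm further back than the stated geometry. Camera and xy are consistent, so I allow for this offset: real tip z ≈ tool z + 0.007. The cheese is 5 mm towards -y and 2 mm towards +x in the tool frame.

Emit:
drive_tool([
  [0.094, [0.001, -0.003, 0.004], [0, 0, 0]],
  [0.094, [0.002, -0.005, 0.007], [0, 0, 0]],
  [0.094, [0.002, -0.005, 0.007], [0, 0, 0]],
])

```text
time: 6.0
tool_pos: [0.5188, -0.3131, 0.0188]
ee_rot: [-3.141, 0.001, -0.24]
wrist_force: [0.2, -0.6, 0.3]
width: 0.094
finger_force: 0.0
```

Emit:
drive_tool([
  [0.04, [0, 0, 0], [0, 0, 0]],
  [0.04, [0, 0, 0], [0, 0, 0]],
  [0.04, [0, 0, 0], [0, 0, 0]],
  [0.04, [0, 0, 0], [0, 0, 0]],
  [0.04, [0, 0, 0], [0, 0, 0]],
])

```text
time: 6.62
tool_pos: [0.519, -0.3136, 0.0195]
ee_rot: [3.141, -0.0, -0.24]
wrist_force: [-0.5, -0.4, 1.1]
width: 0.0533
finger_force: 30.0
```

Emit:
drive_tool([
  [0.04, [0, 0, 0], [0, 0, 0]],
  [0.04, [0, 0, 0], [0, 0, 0]],
])

```text
time: 6.88
tool_pos: [0.519, -0.3136, 0.0195]
ee_rot: [3.141, -0.0, -0.24]
wrist_force: [-0.0, -0.2, 1.0]
width: 0.0538
finger_force: 30.0
```

Emit:
drive_tool([
  [0.04, [0, 0, -0.03], [0, 0, 0]],
  [0.04, [0, 0, -0.08], [0, 0, -0.1]],
  [0.04, [0, 0, -0.12], [0, 0, -0.28]],
  [0.04, [0, 0, -0.12], [0, 0, -0.46]],
  [0.04, [0, 0, -0.12], [0, 0, -0.6]],
])

```text
time: 7.5
tool_pos: [0.5192, -0.3136, 0.14]
ee_rot: [3.141, -0.001, 0.365]
wrist_force: [-0.5, 0.2, -2.2]
width: 0.0535
finger_force: 30.0
```

Emit:
drive_tool([
  [0.04, [0, 0, 0], [0, 0, -0.18]],
  [0.04, [0, 0, 0], [0, 0, -0.36]],
  [0.04, [0, 0, 0], [0, 0, -0.54]],
  [0.04, [0, 0, 0], [0, 0, -0.72]],
  [0.04, [0, 0, 0], [0, 0, -0.9]],
])

```text
time: 8.12
tool_pos: [0.5187, -0.3133, 0.1387]
ee_rot: [-3.141, -0.0, 1.266]
wrist_force: [-1.0, -0.5, -1.5]
width: 0.0535
finger_force: 30.0
```

Emit:
drive_tool([
  [0.04, [0, 0, 0], [0, 0, -0.18]],
  [0.04, [0, 0, 0], [0, 0, -0.36]],
  [0.04, [0, 0, 0], [0, 0, -0.54]],
  [0.04, [0, 0, 0], [0, 0, -0.72]],
  [0.04, [0, 0, 0], [0, 0, -0.9]],
])

```text
time: 8.75
tool_pos: [0.5187, -0.3133, 0.1387]
ee_rot: [-3.141, -0.001, 2.166]
wrist_force: [0.2, -0.2, -1.3]
width: 0.0538
finger_force: 30.0
```

Emit:
drive_tool([
  [0.04, [0, 0, 0], [0, 0, -0.18]],
  [0.04, [0, 0, 0], [0, 0, -0.36]],
  [0.04, [0, 0, 0], [0, 0, -0.54]],
  [0.04, [0, 0, 0], [0, 0, -0.72]],
  [0.04, [0, 0, 0], [0, 0, -0.72]],
])

```text
time: 9.38
tool_pos: [0.5188, -0.3133, 0.1389]
ee_rot: [3.141, -0.001, 2.878]
wrist_force: [0.0, 0.4, -1.5]
width: 0.0536
finger_force: 30.0
```

```bash
python3 - <<'E'
from h import *
print(robot.get_obs()['joint_positions'],robot.get_obs()['ee_rot']); print(togo([.539,.049,.12],-.24+np.pi))
E
```

```text
[-6.36841241e-01  2.29293633e-01  1.32203751e+00  6.98235476e-06
  1.59110026e+00 -1.94376840e+00] [ 3.14128053e+00 -7.78534649e-04  2.87772375e+00]
(array([0.075, 0.355, 0.019]), array([ 0.0003214 , -0.00077477, -0.02386902]))
```

Emit:
drive_tool([
  [0.04, [0.015, 0.06, 0], [0, 0, 0]],
  [0.04, [0.03, 0.12, 0], [0, 0, 0]],
  [0.04, [0.045, 0.18, 0], [0, 0, 0]],
  [0.04, [0.06, 0.24, 0], [0, 0, -0.02]],
  [0.04, [0.07, 0.3, 0], [0, 0, -0.02]],
])

```text
time: 10.0
tool_pos: [0.5286, -0.0037, 0.1394]
ee_rot: [3.142, 0.0, 2.896]
wrist_force: [1.3, 0.1, -0.6]
width: 0.0536
finger_force: 30.0
```

Emit:
drive_tool([
  [0.04, [0.005, 0.035, 0.01], [0, 0, 0]],
  [0.04, [0.005, 0.055, 0.02], [0, 0, 0]],
  [0.04, [0.005, 0.055, 0.02], [0, 0, 0]],
])

```text
time: 10.38
tool_pos: [0.5366, 0.0494, 0.1178]
ee_rot: [-3.14, -0.003, 2.9]
wrist_force: [-0.4, -1.2, -0.9]
width: 0.0535
finger_force: 30.0
```

```bash
python3 - <<'E'
from h import *
o=robot.get_obs(); print(o['tool_pos'],o['ee_rot'],o['width'])
w,c=snap('wrist','w5.png'); print(proj(c,[.539,.049,.026]))
E
```

```text
[0.5366472  0.04943181 0.11782364] [-3.14035324e+00 -2.66781920e-03  2.90017304e+00] 0.05347852566060299
[325.33500655 202.66296495]
```

View pics/w5.png

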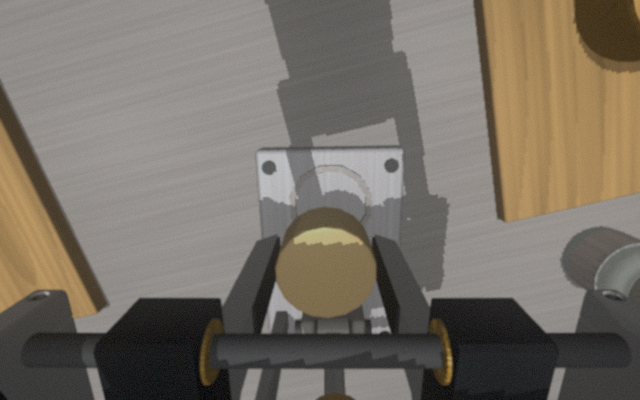

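The wrist view shows the cheese top at about (327,266) and the seat rim with its left edge at u≈293, right edge at u≈371 and top at v≈164. The plate's front edge runs horizontally, so the press yaw is about -0.24.

```bash
python3 - <<'E'
from h import *
w=cv2.imread('pics/w5.png'); c=imaging.get_calibration('wrist'); o=robot.get_obs(); T=R.from_euler('xyz',o['ee_rot'])
L=lambda u,v,z: np.round(T.inv().apply(onz(c,u,v,z)-o['tool_pos']),4)
print('rim top',L(332,164.5,.026),'rim L',L(293,200,.026),'R',L(371,200,.026))
print('plate',L(259,200,.022),L(404,200,.022),'holes',L(269,168,.022),L(391,166,.022),'corners',L(258,150,.022),L(402,148,.022))
zt=o['tool_pos'][2]+.0345
print('cheese',L(276,268,zt),L(377,268,zt),'bot',L(327,317,zt), 'top', L(327,228,zt))
print('seat top-cam',L(*proj(c,[.5393,.0493,.026]),.026))
E
```

```text
rim top [0.0312 0.006  0.0926] rim L [-0.0004 -0.0282  0.0926] R [-0.0003  0.0405  0.0925]
plate [-0.0016 -0.059   0.0966] [-0.0015  0.0706  0.0964] holes [ 0.0274 -0.0487  0.0966] [0.0292 0.0573 0.0965] corners [ 0.0431 -0.0574  0.0967] [0.0448 0.0658 0.0965]
cheese [ 0.0007 -0.0249 -0.0345] [ 0.0008  0.027  -0.0345] bot [-0.0286  0.0014 -0.0345] top [ 0.0227  0.0013 -0.0345]
seat top-cam [-0.0021  0.0016  0.0925]
```

Emit:
drive_tool([
  [0.04, [-0.004, 0.0035, 0.03], [0, 0, 0]],
  [0.04, [-0.004, 0.0035, 0.06], [0, 0, 0]],
  [0.04, [-0.004, 0.0035, 0.08], [0, 0, 0]],
  [0.04, [-0.004, 0.0035, 0.08], [0, 0, 0]],
])

```text
time: 10.92
tool_pos: [0.5407, 0.0496, 0.0377]
ee_rot: [-3.14, -0.004, 2.897]
wrist_force: [-0.6, 0.8, -0.3]
width: 0.0533
finger_force: 30.0
```

```bash
python3 - <<'E'
from h import *
o=robot.get_obs(); print(o['tool_pos'],o['ee_rot'],o['width'],o['wrist_force'])
w,c=snap('wrist'); s,d=snap('side'); 
cv2.imwrite('pics/m6.png',np.hstack([cv2.resize(w[120:320,200:440],(480,400)),cv2.resize(s[150:240,280:350],(311,400),interpolation=2)])[...,::-1])
E
```

```text
[0.54074091 0.04958968 0.03768034] [-3.13996196 -0.00375515  2.89681668] 0.053342920808453695 [-0.57513783  0.82163075 -0.25078285]
```

View pics/m6.png

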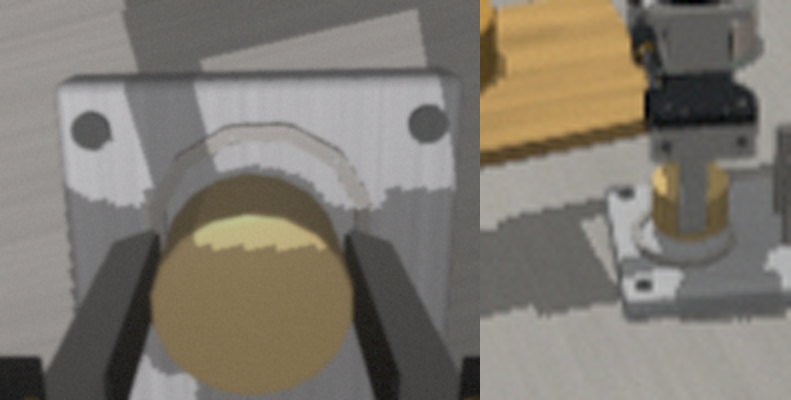

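In the close view the rim's outer top is at crop (258,124), with sides at u≈148 and 370. The cheese's lower front edge is at (250,176), its top disc spans u 151 to 353, and the holes are at (91,131) and (428,124).

```bash
python3 - <<'E'
from h import *
c=imaging.get_calibration('wrist'); o=robot.get_obs(); T=R.from_euler('xyz',o['ee_rot']); z=o['tool_pos'][2]
L=lambda u,v,h: np.round(T.inv().apply(onz(c,200+u/2,120+v/2,h)-o['tool_pos']),4)
print('rim front out',L(258,124,.026),'in',L(258,140,.026),'L',L(148,205,.026),'R',L(371,205,.026))
print('plate front',L(258,76,.022),'edges',L(66,150,.022),L(456,150,.022),'holes',L(91,131,.022),L(428,124,.022))
print('cheese low front',L(250,176,z-.0015),'top L R',L(151,297,z+.0345),L(353,297,z+.0345),'bottom-chord at v190',L(166,215,z-.0015),L(336,215,z-.0015))
E
```

```text
rim front out [0.0345 0.0027 0.0142] in [0.0293 0.0027 0.0142] L [ 0.0075 -0.0329  0.0143] R [0.0076 0.0394 0.0142]
plate front [0.0489 0.0027 0.0182] edges [ 0.0249 -0.0592  0.0182] [0.025  0.0666 0.0182] holes [ 0.0313 -0.0507  0.0182] [0.0336 0.0569 0.0182]
cheese low front [0.0215 0.0002 0.0015] top L R [ 0.0004 -0.0252 -0.0345] [ 0.0005  0.0267 -0.0345] bottom-chord at v190 [ 0.009  -0.0254  0.0015] [0.009  0.0264 0.0015]
```

Emit:
drive_tool([
  [0.04, [0.001, 0.003, 0], [0, 0, 0]],
  [0.04, [0.001, 0.003, 0.005], [0, 0, 0]],
  [0.04, [0.001, 0.003, 0.01], [0, 0, 0]],
  [0.04, [0.001, 0.003, 0.012], [0, 0, 0]],
  [0.04, [0.001, 0.003, 0.012], [0, 0, 0]],
])

```text
time: 11.65
tool_pos: [0.5415, 0.0546, 0.0269]
ee_rot: [-3.141, -0.001, 2.9]
wrist_force: [0.0, 0.4, -1.7]
width: 0.0537
finger_force: 30.0
```

Emit:
drive_tool([
  [0.04, [0, 0, 0.001], [0, 0, 0]],
  [0.04, [0, 0, 0.001], [0, 0, 0]],
])

```text
time: 11.9
tool_pos: [0.5418, 0.0546, 0.0264]
ee_rot: [-3.142, 0.0, 2.9]
wrist_force: [0.9, 0.4, -1.6]
width: 0.0538
finger_force: 30.0
```

Emit:
drive_tool([
  [0.04, [0.001, -0.0025, 0], [0, 0, 0]],
  [0.04, [0.001, -0.0025, 0.0015], [0, 0, 0]],
  [0.04, [0.001, -0.0025, 0.003], [0, 0, 0]],
  [0.04, [0.001, -0.0025, 0.003], [0, 0, 0]],
])

```text
time: 12.4
tool_pos: [0.5403, 0.0524, 0.0234]
ee_rot: [-3.142, 0.0, 2.9]
wrist_force: [-0.4, 0.1, -0.6]
width: 0.0532
finger_force: 30.0
```

```bash
python3 - <<'E'
from h import *
o=robot.get_obs(); print(o['tool_pos'],o['ee_rot'],o['width'],o['wrist_force'])
w,c=snap('wrist','w7.png'); s,d=snap('side'); 
cv2.imwrite('pics/m7.png',np.hstack([cv2.resize(w[120:320,200:440],(480,400)),cv2.resize(s[150:240,280:350],(311,400),interpolation=2)])[...,::-1])
E
```

```text
[0.54031309 0.05236115 0.0234251 ] [-3.14153242e+00  2.34848055e-04  2.89972967e+00] 0.05318184391219499 [-0.39635872  0.05999101 -0.58342504]
```

View pics/m7.png

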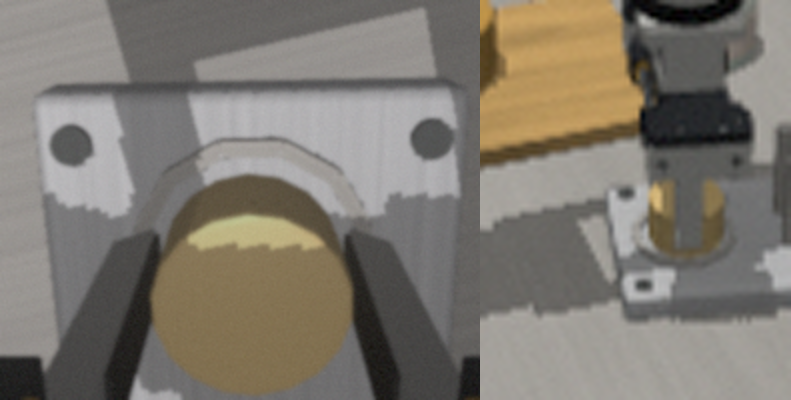

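The cheese is laterally centred in the rim: rim 135–367, cheese 151–353. The front gap is slightly large, so I shift 2 mm forward, lower and release.

Emit:
drive_tool([
  [0.04, [0.002, 0, 0], [0, 0, 0]],
  [0.04, [0.002, 0, 0.001], [0, 0, 0]],
  [0.04, [0.002, 0, 0.0015], [0, 0, 0]],
  [0.04, [0.002, 0, 0.0015], [0, 0, 0]],
])

```text
time: 13.0
tool_pos: [0.5384, 0.0529, 0.0234]
ee_rot: [3.142, 0.001, 2.9]
wrist_force: [-2.7, -0.1, 6.6]
width: 0.0532
finger_force: 30.0
```

Emit:
drive_tool([
  [0.06, [0, 0, 0], [0, 0, 0]],
  [0.07, [0, 0, 0], [0, 0, 0]],
  [0.08, [0, 0, 0], [0, 0, 0]],
  [0.094, [0, 0, 0], [0, 0, 0]],
  [0.094, [0, 0, 0], [0, 0, 0]],
])

```text
time: 13.62
tool_pos: [0.5383, 0.0529, 0.0217]
ee_rot: [-3.141, -0.0, 2.9]
wrist_force: [-0.6, 0.6, 0.4]
width: 0.0933
finger_force: 0.0
```

Emit:
drive_tool([
  [0.094, [0, 0, -0.03], [0, 0, 0]],
  [0.094, [0, 0, -0.08], [0, 0, 0]],
  [0.094, [0.02, 0, -0.14], [0, 0, 0]],
  [0.094, [0.04, 0, -0.2], [0, 0, 0]],
  [0.094, [0.06, 0, -0.23], [0, 0, 0]],
])

```text
time: 14.25
tool_pos: [0.4805, 0.0674, 0.256]
ee_rot: [3.14, 0.006, 2.9]
wrist_force: [0.6, 0.2, -0.5]
width: 0.0942
finger_force: 0.0
```

Emit:
drive_tool([
  [0.094, [0.06, 0, 0], [0, 0, 0]],
  [0.094, [0.06, 0, 0], [0, 0, 0]],
])

```text
time: 14.5
tool_pos: [0.4193, 0.0823, 0.2527]
ee_rot: [3.141, 0.002, 2.902]
wrist_force: [0.4, -0.2, -0.6]
width: 0.0939
finger_force: 0.0
```

```bash
python3 - <<'E'
from h import *
o=robot.get_obs(); print(o['tool_pos'],o['ee_rot'],o['width'],o['joint_positions'])
s,d=snap('side','s8.png'); t,c=snap('top','t8.png')
cv2.imwrite('pics/m8.png',np.hstack([cv2.resize(t[105:210,250:330],(400,525),interpolation=2),cv2.resize(s[120:225,300:380],(400,525),interpolation=2)])[...,::-1])
E
```

```text
[0.41929024 0.0823101  0.25270844] [3.14088901e+00 1.67525046e-03 2.90158146e+00] 0.09385100405693786 [ 6.08416533e-02 -1.94088608e-01  1.52766584e+00  1.80583387e-04
  1.80620690e+00 -1.26990180e+00]
```

View pics/m8.png

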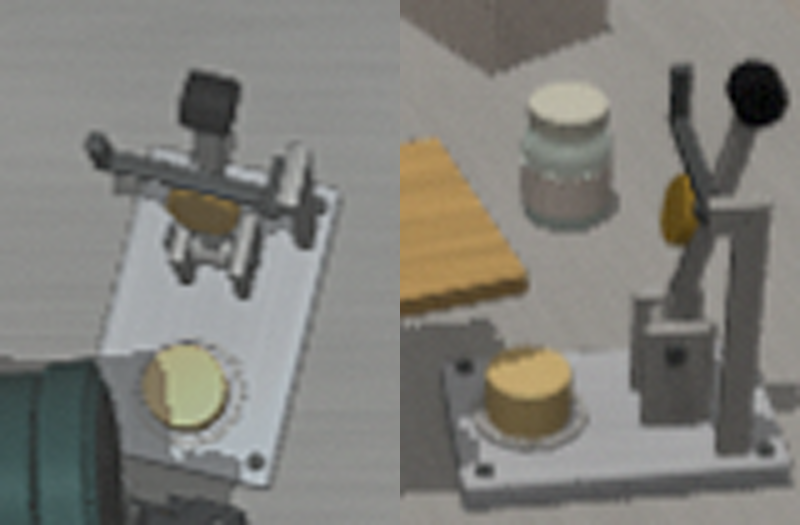

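The cheese is seated flat in the rim, and the catch and lever are unchanged. The tab tip is at top (269.2,134.6) and side (356,133.6). I have now used up the viewing allowance (11, one over by miscount), so I work from numbers from here.

```bash
python3 - <<'E'
from h import *
from scipy.optimize import least_squares
c=imaging.get_calibration('top');d=imaging.get_calibration('side')
def tri(a,b):
    (p,u),(q,v)=ray(c,*a),ray(d,*b); A=np.c_[u,-v]; s=np.linalg.lstsq(A,q-p,rcond=None)[0]; X,Y=p+s[0]*u,q+s[1]*v; return (X+Y)/2,np.linalg.norm(X-Y)
print('tab top',tri((269.2,134.6),(356,133.6))); print('knob',tri((291.3,125),(370.9,138.5)))
print('seat',tri((288,183.6),(326,203))); print('cheese top',tri((287,182.4),(300+130/5,120+375/5)))
print(onz(d,356,133.6,.234),onz(d,370.9,138.5,.246),onz(d,326,203,.024))
psi=-.235; s=np.array([.540,.0525]); M=np.array([[np.cos(psi),-np.sin(psi)],[np.sin(psi),np.cos(psi)]])
for n,p in dict(tab=(.097,.058),knob=(.129,0),end=(.097,-.099)).items(): print(n,s+M@p)
print(togo([.648,.086,.30],psi+np.pi/2))
E
```

```text
tab top (array([0.6459682 , 0.08360219, 0.23600081]), np.float64(0.004243584260074248))
knob (array([0.66779311, 0.02302544, 0.2487897 ]), np.float64(0.00016583528537944292))
seat (array([0.54084941, 0.04856345, 0.02610723]), np.float64(0.0038327743715790646))
cheese top (array([0.54025091, 0.04890558, 0.05736257]), np.float64(0.004027273160131272))
[0.64978741 0.08681244 0.234     ] [0.6701153  0.02729642 0.246     ] [0.5437776  0.05077962 0.024     ]
tab [0.64783878 0.08632006]
knob [0.66545435 0.02246325]
end [ 0.61128244 -0.06636469]
(array([-0.2187,  0.0583, -0.0476]), array([1.36146547e-03, 1.04310167e-03, 1.56446808e+00]))
```

Emit:
drive_tool([
  [0.05, [0, 0, -0.02], [0, 0, 0.18]],
  [0.05, [0, 0, -0.045], [0, 0, 0.36]],
  [0.05, [0, 0, -0.045], [0, 0, 0.54]],
  [0.05, [0, 0, -0.045], [0, 0, 0.72]],
  [0.05, [0, 0, -0.045], [0, 0, 0.9]],
])

```text
time: 15.22
tool_pos: [0.4231, 0.0812, 0.2963]
ee_rot: [-3.141, -0.0, 1.993]
wrist_force: [-0.2, 0.7, 0.0]
width: 0.0508
finger_force: 0.0
```

Emit:
drive_tool([
  [0.05, [0, 0, 0], [0, 0, 0.18]],
  [0.05, [0, 0, 0], [0, 0, 0.36]],
  [0.05, [0, 0, 0], [0, 0, 0.54]],
  [0.05, [0, 0, 0], [0, 0, 0.66]],
  [0.05, [0, 0, 0], [0, 0, 0.66]],
])

```text
time: 15.85
tool_pos: [0.4228, 0.0813, 0.2962]
ee_rot: [-3.141, 0.001, 1.34]
wrist_force: [-0.1, 0.4, -0.5]
width: 0.0501
finger_force: 0.0
```

Emit:
drive_tool([
  [0.05, [0.014, 0.055, -0.004], [0, 0, 0]],
  [0.05, [0.028, 0.11, -0.004], [0, 0, 0]],
  [0.05, [0.042, 0.165, -0.004], [0, 0, 0]],
  [0.05, [0.056, 0.218, -0.004], [0, 0, 0]],
  [0.05, [0.056, 0.218, -0.004], [0, 0, 0]],
])

```text
time: 16.48
tool_pos: [0.6501, 0.0855, 0.2931]
ee_rot: [-3.132, 0.003, 1.341]
wrist_force: [0.3, 0.5, -0.9]
width: 0.0495
finger_force: 0.0
```

Emit:
drive_tool([
  [0.05, [0, 0, 0], [0, 0, 0]],
])

```text
time: 16.6
tool_pos: [0.6468, 0.086, 0.2998]
ee_rot: [-3.14, 0.001, 1.341]
wrist_force: [-0.9, -0.1, -0.7]
width: 0.0502
finger_force: 0.0
```

```bash
python3 - <<'E'
from h import *
o=robot.get_obs(); print(o['tool_pos'],o['ee_rot'],o['joint_positions']); print(togo([.648,.086,.206],1.336))
w,c=snap('wrist','w9.png'); print(proj(c,[.648,.086,.234]),proj(c,[.648,.086,.222]))
g=cv2.cvtColor(w,cv2.COLOR_RGB2GRAY); u,v=proj(c,[.648,.086,.234]).astype(int)
sub=g[v-48:v+48:6,u-66:u+66:6]; print('cols',u-66,'rows',v-48); print('\n'.join(' '.join('%3d'%x for x in r) for r in sub))
E
```

```text
[0.6468448  0.08603311 0.29983474] [-3.13959650e+00  5.92061948e-04  1.34073323e+00] [ 4.53960776e-02  3.35526510e-01  8.72318866e-01 -2.86991308e-05
  1.93582922e+00  2.75449553e-01]
(array([0.0003, 0.0013, 0.0938]), array([-0.00199475,  0.00059678,  0.00473263]))
[326.34059483 210.06377454] [326.32315123 205.59211289]
cols 260 rows 162
120 119 119 123 117 119 121 122 183 194 191 143 125 125 125 125  86 116 115 154 148 150
119 119 118 118 119 119 122 124 124 123 121 123 125 121 124 128  97 161 125 147 148 152
119 120 119 123 124 122 123 118 118 117 122 121 125 187 122 129 194 192 109 105 104 152
109 108 106 118 117 123 119 122 121 125 138 119 121 120 121 136 189 177  99 106 106 153
 75  93 122 111 119 122 167 192 151  92  89  89  92 119 121 122 122 124 102 103 106 149
119  83  73 128 142 192 189 189  71  56  49  50  47  99 122 122 125 141 134 153 153 150
193 188 100  95 184 185 185 187  72  69  83  50  51  81 125 143 189 192 136 149 152 155
188 190 186  77 181 185 185 184 183 182 172  64  67 100 122 143 190 191 140 151 153 149
187 189 191 128 181 182 181 179 177 143 138  66  60 119 119 138 184 185 132 150 154 153
187 186 185 166 181 179 181 182  95 134  76  61  62 114 122 121 121 128 121 149 152 153
183 185 176 179 184 181 180 178  73  97  65  60  65 116 118 119 117 121 146 149 151 155
180 182 177 180 179 177 178 177  81  80  93  63  64  82 106 118 119 172 148 147 150 152
182 185 184 143 181 178 180 182 163  84 103  87  83  76  72 106  85 177 149 131 148 154
150  86  78  71 163 169 172 169 170  81  93  88  85  74  68  91 155 163 124  70  81  81
 81  82  82  49 139 148 148 145 148  82  87  89  82  82  68  72 148 150 114  50  81  79
 80  79  78  47 132 149 146 148 152 106  90  82  83  91  86  67  63 149 101  44  76  76
```

```bash
python3 - <<'E'
import cv2
g=cv2.imread('pics/w9.png',0)
for v in range(176,276,3): print(v,''.join(' .:-=+*#%@'[9-min(9,g[v,u]//20)] for u in range(270,400,2)))
E
```

```text
176 -===-==-===-=-==--=-=----------..::-----:      :=+========:::::::
179 ====--==-==-============-:-==----=-==---:      :==========:::::::
182 =====-=---=--==---::..------------------:    ..-==========:::::::
185 =-.-==-=-===-:.    .:-============-------:------=========-:::::::
188 +=-====-::.       .+**************=------------=====-==--::::::::
191 **+=-..:          :****##########*+--=-===-=----=-:::::::::::::::
194 ***+=- ..         -*******#######*+-------::.. .--:::::::::::::::
197 -+**+=: ..       .+****+++#######*+=----:       :::::::::::::::::
200  :+*+=: :.       :========*######*+=---=:       :-:::::::::::::::
203   -++=: .        :.      .+#**#*#+====--:       :-:::::::::::::::
206   .++-....       ::::::::-********=-----:       :::::::::::::::::
209   .==. ..    ..     :--::-*******+--==-=:       :::::::::::::::::
212   .-... .     .    -+-:--+*##***#*=------:::::. -=:::::::::::::::
215   ...........     .=+--=+*******#*===---=----=-.--:::::::::::::::
218  .-:... . ..      .+*--+**********=--==-=--==-===::::::::::::::::
221 ....       .  .   :*+-=***#*******- :==-==----
[... 579 characters left out ...]

248 +++*##*-:::::::::::::-++++++++++**++*******=-::::=%%#*********+-:
251 ***###*-::::::::::::::=+*+++++++++++++******+::::=####*********+:
254 +**####-::::::::::::::=+++++++*++-++++*******+-::+%#%#***+****+*=
257 +*#####-::::::::::::::-+*++*+++++-+*++++****###**##%%##**********
260 *######-:::::::::::::::=++=*+++++-=**++++##%%%%%#%%%%%#**********
263 *###%##-::::::::::::::::--=*+*+++-=***++*#%%%#%%%%%##%##*********
266 ######+::::::::::::::::::::+++*++-=*****#%%%%%%%%%%#%%%%*********
269 #%####-::::::::::::::::::::+*++*+--*****#%%#%%%%%%%%%%%%#********
272 #%###*::::::::::::::::::::-++++++:-*****#%###%#%%%%%%%%%#********
275 ###%#=::::::::::::::::::::-*++*++:-*****%%%#%###%#%%%%%%%#*******
```

Emit:
drive_tool([
  [0.05, [0.001, 0.002, 0.03], [0, 0, 0]],
  [0.05, [0.001, 0.002, 0.06], [0, 0, 0]],
  [0.05, [0.001, 0.002, 0.08], [0, 0, 0]],
  [0.05, [0.001, 0.002, 0.092], [0, 0, 0]],
  [0.05, [0.001, 0.002, 0.092], [0, 0, 0]],
])

```text
time: 17.27
tool_pos: [0.6481, 0.0868, 0.2097]
ee_rot: [3.141, -0.0, 1.34]
wrist_force: [0.3, -0.9, 1.5]
width: 0.0498
finger_force: 0.0
```

Emit:
drive_tool([
  [0.0, [0, 0, 0], [0, 0, 0]],
  [0.0, [0, 0, 0], [0, 0, 0]],
  [0.0, [0, 0, 0], [0, 0, 0]],
  [0.0, [0, 0, 0], [0, 0, 0]],
  [0.0, [0, 0, 0], [0, 0, 0]],
])

```text
time: 17.9
tool_pos: [0.6495, 0.0867, 0.209]
ee_rot: [3.141, -0.0, 1.34]
wrist_force: [1.0, -0.0, 0.2]
width: 0.0113
finger_force: 30.0
```

Emit:
drive_tool([
  [0.0, [-0.0044, 0, -0.0122], [0, 0, 0]],
  [0.0, [-0.0103, 0, -0.0238], [0, 0, 0]],
  [0.0, [-0.0103, 0, -0.0238], [0, 0, 0]],
])

```text
time: 18.27
tool_pos: [0.6468, 0.0754, 0.2342]
ee_rot: [3.14, 0.001, 1.338]
wrist_force: [2.1, -1.9, -1.6]
width: 0.0115
finger_force: 30.0
```

Emit:
drive_tool([
  [0.0, [-0.0158, 0, -0.0206], [0, 0, 0]],
  [0.0, [-0.0363, 0, -0.0366], [0, 0, 0]],
  [0.0, [-0.0363, 0, -0.0366], [0, 0, 0]],
])

```text
time: 18.65
tool_pos: [0.6384, 0.0393, 0.2708]
ee_rot: [3.139, 0.0, 1.337]
wrist_force: [3.8, -0.1, 0.0]
width: 0.0117
finger_force: 30.0
```

Emit:
drive_tool([
  [0.0, [-0.0238, 0, -0.0104], [0, 0, 0]],
  [0.0, [-0.0494, 0, -0.0146], [0, 0, 0]],
  [0.0, [-0.0753, 0, -0.0124], [0, 0, 0]],
  [0.0, [-0.0753, 0, -0.0124], [0, 0, 0]],
])

```text
time: 19.15
tool_pos: [0.6218, -0.0332, 0.2833]
ee_rot: [3.137, -0.001, 1.338]
wrist_force: [4.7, -0.2, 3.1]
width: 0.0113
finger_force: 30.0
```

Emit:
drive_tool([
  [0.0, [-0.0125, 0, 0.004], [0, 0, 0]],
  [0.0, [-0.0245, 0, 0.0086], [0, 0, 0]],
  [0.0, [-0.046, 0, 0.023], [0, 0, 0]],
  [0.0, [-0.046, 0, 0.023], [0, 0, 0]],
])

```text
time: 19.65
tool_pos: [0.6112, -0.0791, 0.2595]
ee_rot: [3.137, 0.002, 1.337]
wrist_force: [5.6, -3.8, 5.3]
width: 0.0117
finger_force: 30.0
```

Emit:
drive_tool([
  [0.03, [0, 0, 0], [0, 0, 0]],
  [0.05, [0, 0, 0], [0, 0, 0]],
  [0.05, [0, 0, 0], [0, 0, 0]],
  [0.05, [0, 0, -0.04], [0, 0, 0]],
  [0.05, [0, 0, -0.06], [0, 0, 0]],
])

```text
time: 20.27
tool_pos: [0.6103, -0.0762, 0.3203]
ee_rot: [3.141, -0.0, 1.341]
wrist_force: [-0.4, -0.6, -0.6]
width: 0.0498
finger_force: 0.0
```

```bash
python3 - <<'E'
from h import *
o=robot.get_obs(); print(o['tool_pos'],o['ee_rot'],o['joint_positions'],o['time'])
s,d=snap('side','s10.png'); t,c=snap('top','t10.png')
a=cv2.imread('pics/t8.png',0).astype(int);g=cv2.imread('pics/t10.png',0).astype(int)
psi=-.235; S=np.array([.540,.0525]); M=np.array([[np.cos(psi),-np.sin(psi)],[np.sin(psi),np.cos(psi)]])
def W(x,y,z): return np.r_[S+M@[x,y],z]
for th in (0,1.5,2.0,2.4):
    y,z=-.042+.1*np.cos(th)-.026*np.sin(th),.196+.1*np.sin(th)+.026*np.cos(th); print(th,proj(c,W(.097,y,z)),proj(d,W(.097,y,z)))
gs=cv2.imread('pics/s10.png',0); g8=cv2.imread('pics/s8.png',0)
for G in (g8,gs):
  print()
  for v in range(124,172,2): print(v,''.join(' .:-=+*#%@'[9-min(9,G[v,u]//20)] for u in range(340,400)))
E
```

```text
[ 0.61032279 -0.07618235  0.32027458] [ 3.14110980e+00 -1.29107675e-04  1.34054258e+00] [-2.16406781e-01  2.49601912e-01  9.39690407e-01  1.31866080e-04
  1.95181574e+00  1.38960615e-02] 20.275
0 [269.16476736 134.55232354] [355.25259832 137.26205165]
1.5 [309.70291964 137.62846747] [364.50854698 135.11416114]
2.0 [327.08775341 143.96641955] [367.32293984 150.76729837]
2.4 [336.29741379 149.13201769] [368.42836293 166.00405647]

124 ==::::::::::::::::::::::::::::::::::::::::::::::::----------
126 ==-:::::::::::::::::::::::::::::::::::::::-:-:::::::::------
128 :::::::::::::::::::::::::::::::::::::::::::----:::::--------
130 :::::::::::::::::::::::::::::::::::::::::::::------::-------
132 ::::::::::::::---=-::::::::-=#**+=-::::::::::::-------------
134 :::::::::::::-###*=::::::-#%@%@@%@%*:::::::::::::-----------
136 :::::::::::::-#%%#=:::::-+@%%@@@@@@%+::::::::::::::---------
138 .::::::::::::-#%##=:::::-*@@@@@@@@@@%+:::::::::::::::-------
140 ..:::::::::::-%%%#-::::::-#@@@@@@@@@@*:::::::::::::::::-----
142 :=::::::::::--%%%#=:::::::=%@@@@@@@@#-:::::::::::::::::::-==
144 +=::::::::::-
[... 1753 characters left out ...]
:::::::::::::-+****+::::::::::::::::::::::::::::::
152 ==-::::::::::::::::::::+****+=::::::::::::::::::::::::::::::
154 ++-::::::::::::--:::::=****##**=::::::::::::::::::::::::::::
156 +=-::::::::::-+***++:-***#%%###*::::::::::::::::::::::::::::
158 ++=::::::::::+****++=+#%%%@%###*=:::::::::::::::::::::::::::
160 +++=::::::::-**#****#%%%%%%#*****=-:::::::::::::::::::::::::
162 ++=-::::::::=*###*###%####*##****+-:::::::::::::::::::::::::
164 --::::::::::+###***###******#****+-:::::::::::::::::::::::::
166 ::::::::::::=###********+++*#****=::::::::::::::::::::::::::
168 :::::::::::::+********+:::+*#*##*=::::::::::::::::::::::::::
170 ::::::::::::::::=****+-:::*******=::::::::::::::::::::::::::
```

Emit:
drive_tool([
  [0.06, [0, 0, 0], [0, 0, -0.18]],
  [0.06, [0, 0, 0], [0, 0, -0.36]],
  [0.06, [0, 0, 0], [0, 0, -0.54]],
  [0.06, [0, 0, 0], [0, 0, -0.72]],
  [0.06, [0, 0, 0], [0, 0, -0.9]],
])

```text
time: 21.0
tool_pos: [0.61, -0.0763, 0.3167]
ee_rot: [-3.139, -0.003, 2.246]
wrist_force: [0.6, 0.6, -0.0]
width: 0.0602
finger_force: 0.0
```

Emit:
drive_tool([
  [0.06, [0, 0, 0], [0, 0, -0.18]],
  [0.06, [0, 0, 0], [0, 0, -0.36]],
  [0.06, [0, 0, 0], [0, 0, -0.54]],
  [0.06, [0, 0, 0], [0, 0, -0.667]],
  [0.06, [0, 0, 0], [0, 0, -0.667]],
])

```text
time: 21.62
tool_pos: [0.6101, -0.0764, 0.317]
ee_rot: [-3.142, -0.003, 2.906]
wrist_force: [-0.1, -0.1, -0.5]
width: 0.0602
finger_force: 0.0
```

```bash
python3 - <<'E'
from h import *
o=robot.get_obs(); print(o['tool_pos'],o['ee_rot'],o['joint_positions']); print(togo([.667,.023,.30],-.235+np.pi))
E
```

```text
[ 0.61005857 -0.07637312  0.31695347] [-3.14154647e+00 -3.02899407e-03  2.90563369e+00] [-2.16738877e-01  2.50629698e-01  9.45058476e-01  1.29516422e-05
  1.94893380e+00 -1.55157155e+00]
(array([-0.0322,  0.1099,  0.0169]), array([-4.47333402e-05, -3.02901598e-03, -9.58892277e-04]))
```

Emit:
drive_tool([
  [0.06, [-0.016, 0.055, 0.005], [0, 0, 0]],
  [0.06, [-0.032, 0.11, 0.01], [0, 0, 0]],
  [0.06, [-0.032, 0.11, 0.015], [0, 0, 0]],
  [0.06, [-0.032, 0.11, 0.015], [0, 0, 0]],
])

```text
time: 22.12
tool_pos: [0.6667, 0.0228, 0.3021]
ee_rot: [-3.14, -0.003, 2.906]
wrist_force: [0.2, -0.7, -0.3]
width: 0.0602
finger_force: 0.0
```

```bash
python3 - <<'E'
from h import *
o=robot.get_obs(); print(o['tool_pos'],o['ee_rot'],o['joint_positions']); print(togo([.667,.023,.222],-.235+np.pi))
w,c=snap('wrist','w11.png'); print(proj(c,[.667,.023,.262]),proj(c,[.667,.023,.246]))
g=cv2.imread('pics/w11.png',0)
for v in range(160,330,5): print(v,''.join(' .:-=+*#%@'[9-min(9,g[v,u]//20)] for u in range(240,420,3)))
E
```

```text
[0.66673663 0.02277849 0.30205082] [-3.14039141e+00 -2.86421329e-03  2.90588936e+00] [-5.04391186e-02  3.74601028e-01  8.16691667e-01 -7.03970537e-04
  1.95333635e+00 -1.38579566e+00]
(array([-0.0004,  0.0004,  0.08  ]), array([-0.00120024, -0.00286464, -0.00070157]))
[325.28547835 220.29382345] [325.33828292 213.29195545]
160 ::--=+******++**#**=--=+**========+-.... . .-::::-====-:::::
165 ***********:++**#**=-=--=-:=--====-..... ...::::::=====:::::
170 ***********-+++***==-=-==-.+++++===:....=++:::::::=====:::::
175 ****+==-:...++***+.:===-=:.+++++===-.....=-.::::::-====:::::
180 :::::::::...=+**-...-===..:+++++======-::::-::-:-:-==+==-:::
185 :::::::::.:.=+**-::::==+=+=+++++++===+=-=-=:=-==+==+=======-
190 :::::::::...-*++-::::==+=++++++++=+====++=++++++===========-
195 ::::::::-:::-+:::::::==+***######**++++++=++========++==+==-
200 :::::::::==--::::::::==##%%%#%#%%%%*+====+==+===+=+==+=====-
205 :::::::::::::::::::::=+##%####%%##%#+++==+++=+=++++=+=+=+=+-
210 :::::::::::::::::::::==#%#####%#%###++==++=++=+++++++=+++==:
215 :::::::::::::::::::::==#############++=+++++++++++=+++++
[... 734 characters left out ...]
*:::::::::::::::::::::::::::::::-::::*%%%%********
280 *****#%#%%-::::::::::::::::::::::::::::::::::::-#%#%#*******
285 ****#%###*::::::::::::::::::::::::::::::::::::::*%%%%#******
290 ****%%%#%-::::::::::::::::::::::::::::::::::::::-%%%%%******
295 ***%#%%#*::::::::::::::::::::::::::::::::::::::::+%%%%%*****
300 **#%%%%%-::::::::::::::::::::::::::::::::::::::::-%%%%%#****
305 **%%%%%+::::::::::::::::::::::::::::::::::::::::::+%%%%%****
310 *#%%%%%-::::::::::::::::::::::::::::::::::::::::::-%%%%%#***
315 *#%%%%+:-:::::::::::::::::::::::::::::::::::::-----+%%%##***
320 *#%%%#-:::::::::::::::::::::::::::::::-------------=#%%%****
325 **%%%+:::::::::::::::::::::::--==-==---------------=+%%%****
```

The character map shows the knob at u 309–348, v 196–235, centred between the fingers (276 and 378). I descend and grip.

Emit:
drive_tool([
  [0.06, [0, 0.001, 0.03], [0, 0, 0]],
  [0.06, [0, 0.001, 0.055], [0, 0, 0]],
  [0.06, [0, 0.001, 0.07], [0, 0, 0]],
  [0.06, [0, 0.001, 0.08], [0, 0, 0]],
  [0.06, [0, 0.001, 0.08], [0, 0, 0]],
])

```text
time: 22.8
tool_pos: [0.6673, 0.0234, 0.2235]
ee_rot: [-3.141, -0.0, 2.906]
wrist_force: [0.1, 0.3, -0.4]
width: 0.0599
finger_force: 0.0
```

Emit:
drive_tool([
  [0.02, [0, 0, 0], [0, 0, 0]],
  [0.02, [0, 0, 0], [0, 0, 0]],
  [0.02, [0, 0, 0], [0, 0, 0]],
  [0.02, [0, 0, 0], [0, 0, 0]],
  [0.02, [0, 0, 0], [0, 0, 0]],
])

```text
time: 23.42
tool_pos: [0.6676, 0.0236, 0.2241]
ee_rot: [-3.141, 0.001, 2.907]
wrist_force: [0.8, -1.5, 1.8]
width: 0.0278
finger_force: 30.0
```

Emit:
drive_tool([
  [0.02, [0.0166, 0, -0.0036], [0, 0, 0]],
  [0.02, [0.0335, 0, -0.0055], [0, 0, 0]],
  [0.02, [0.0674, 0, -0.0042], [0, 0, 0]],
  [0.02, [0.0674, 0, -0.0042], [0, 0, 0]],
])

```text
time: 23.92
tool_pos: [0.6016, 0.0387, 0.2281]
ee_rot: [-3.14, 0.002, 2.906]
wrist_force: [1.9, -3.3, 0.6]
width: 0.0277
finger_force: 30.0
```

Emit:
drive_tool([
  [0.02, [0.033, 0, 0.008], [0, 0, 0]],
  [0.02, [0.0637, 0, 0.0224], [0, 0, 0]],
  [0.02, [0.091, 0, 0.0427], [0, 0, 0]],
  [0.02, [0.091, 0, 0.0427], [0, 0, 0]],
])

```text
time: 24.42
tool_pos: [0.512, 0.0593, 0.1879]
ee_rot: [-3.138, 0.001, 2.906]
wrist_force: [-3.9, -4.3, 12.7]
width: 0.0277
finger_force: 30.0
```

Emit:
drive_tool([
  [0.02, [0.0227, 0, 0.0252], [0, 0, 0]],
  [0.02, [0.0399, 0, 0.0544], [0, 0, 0]],
  [0.02, [0.0463, 0, 0.0702], [0, 0, 0]],
  [0.02, [0.0463, 0, 0.0702], [0, 0, 0]],
])

```text
time: 24.92
tool_pos: [0.4654, 0.0698, 0.1156]
ee_rot: [-3.136, -0.007, 2.906]
wrist_force: [-10.0, -6.4, 10.4]
width: 0.0275
finger_force: 30.0
```

Emit:
drive_tool([
  [0.02, [0.006, -0.0005, 0.0163], [0, 0, 0]],
  [0.02, [0.0098, -0.001, 0.033], [0, 0, 0]],
  [0.02, [0.0105, -0.001, 0.042], [0, 0, 0]],
  [0.02, [0.0105, -0.001, 0.042], [0, 0, 0]],
])

```text
time: 25.42
tool_pos: [0.455, 0.0721, 0.0732]
ee_rot: [-3.138, -0.008, 2.907]
wrist_force: [-10.0, -3.4, 8.7]
width: 0.0277
finger_force: 30.0
```

Emit:
drive_tool([
  [0.02, [0.001, 0, 0.005], [0, 0, 0]],
  [0.02, [0.0015, 0, 0.01], [0, 0, 0]],
  [0.02, [0.0015, 0, 0.01], [0, 0, 0]],
])

```text
time: 25.8
tool_pos: [0.454, 0.0724, 0.0635]
ee_rot: [-3.138, -0.007, 2.907]
wrist_force: [-10.5, -4.4, 9.1]
width: 0.0281
finger_force: 30.0
```

Emit:
drive_tool([
  [0.02, [0, 0, 0.002], [0, 0, 0]],
  [0.02, [0, 0, 0.003], [0, 0, 0]],
  [0.02, [0, 0, 0.003], [0, 0, 0]],
])

```text
time: 26.18
tool_pos: [0.4537, 0.0724, 0.0607]
ee_rot: [-3.138, -0.008, 2.907]
wrist_force: [-11.7, -3.4, 9.6]
width: 0.0278
finger_force: 30.0
```

Emit:
drive_tool([
  [0.02, [0, 0, 0.002], [0, 0, 0]],
  [0.02, [0, 0, 0.002], [0, 0, 0]],
])

```text
time: 26.42
tool_pos: [0.4536, 0.0725, 0.0586]
ee_rot: [-3.138, -0.008, 2.907]
wrist_force: [-12.0, -3.3, 9.0]
width: 0.0279
finger_force: 30.0
```

Emit:
drive_tool([
  [0.02, [0, 0, 0.002], [0, 0, 0]],
  [0.02, [0, 0, 0.002], [0, 0, 0]],
])

```text
time: 26.68
tool_pos: [0.4535, 0.0725, 0.0565]
ee_rot: [-3.138, -0.008, 2.907]
wrist_force: [-12.6, -3.9, 9.7]
width: 0.0277
finger_force: 30.0
```

Emit:
drive_tool([
  [0.02, [0, 0, 0.002], [0, 0, 0]],
  [0.02, [0, 0, 0.002], [0, 0, 0]],
])

```text
time: 26.92
tool_pos: [0.4534, 0.0725, 0.0544]
ee_rot: [-3.138, -0.008, 2.907]
wrist_force: [-11.2, -4.2, 10.2]
width: 0.0278
finger_force: 30.0
```

Emit:
drive_tool([
  [0.02, [0.001, 0, 0.002], [0, 0, 0]],
  [0.02, [0.001, 0, 0.002], [0, 0, 0]],
])

```text
time: 27.18
tool_pos: [0.4533, 0.0725, 0.0528]
ee_rot: [-3.138, -0.006, 2.907]
wrist_force: [-10.0, -3.9, 9.1]
width: 0.0278
finger_force: 30.0
```

Emit:
drive_tool([
  [0.02, [0.001, 0, 0.002], [0, 0, 0]],
  [0.02, [0.001, 0, 0.002], [0, 0, 0]],
])

```text
time: 27.42
tool_pos: [0.4533, 0.0725, 0.0511]
ee_rot: [-3.138, -0.004, 2.907]
wrist_force: [-8.8, -5.8, 8.8]
width: 0.0278
finger_force: 30.0
```

```bash
python3 - <<'E'
from h import *
o=robot.get_obs(); print(o['tool_pos'],o['wrist_force'],o['wrist_torque'])
s,d=snap('side','s12.png')
psi=-.235; S=np.array([.5415,.0525]); M=np.array([[np.cos(psi),-np.sin(psi)],[np.sin(psi),np.cos(psi)]])
W=lambda x,y,z: np.r_[S+M@[x,y],z]
for th in (1.6,1.75,1.83,1.9):
    f=th-.2618; K=lambda r:proj(d,W(.085-r*np.sin(f),-.014,.082+r*np.cos(f))).round(1); print(th,K(.17),K(.085),K(.13), proj(d,W(.085-.085*np.sin(f)-.024*np.cos(f),0,.082+.085*np.cos(f)-.024*np.sin(f))))
g=cv2.imread('pics/s12.png',0)
for v in range(160,220,2): print(v,''.join(' .:-=+*#%@'[9-min(9,g[v,u]//20)] for u in range(275,375)))
E
```

```text
[0.45327179 0.07253562 0.05109829] [-8.81362639 -5.84725197  8.8127149 ] [-0.53730207  0.83834749  0.20289397]
1.6 [299.6 181.7] [326.9 185.4] [312.5 183.5] [324.39314936 188.97540456]
1.75 [298.4 188.6] [326.2 188.8] [311.5 188.7] [324.81993492 192.37232292]
1.83 [298.2 192.2] [326.1 190.6] [311.4 191.4] [325.30240105 194.11797119]
1.9 [298.4 195.4] [326.1 192.1] [311.5 193.8] [325.86562459 195.59669448]
160 +*********%*##+++++++++++++++=#*-:::.....::::::::-===============++==::::::::::::::-+##%%%%%#****-::
162 ********#**###*+++++++++++++++#*-:::::::::::::::::+=============+++=-:::::.::::::::+##%###*+******+-
164 **********%#*##****##*######%#%#+-:::::::::::::::::-+=+=+===++++=--::::::.::::::::::-*#******#****+:
166 *********+#%%%%%%%%%%%%#%%%%%%%%%+::::::::::.::::::::::--------::::::::::::::.::::::::=**+++*#****=:
168 *******+=-+%%%%%#%%%%%#%%%%%%%%#%#+::::::::::::::::::::::::::::::::::::::::::::::::::.:::::++#****=:
170 ****++-::-*%%%%%#%%%%%%%%%%%%%%##%#=:::::::::::::::::::.:::::::.:::::::::::::::.:::::.:..::*+****+=:
172 =-::::::::+%%#*#%##%%%%%%%###%###%%*::::::::::::.::::::::
[... 1758 characters left out ...]
+++++*====++==-=++++++++++=-:--:..........................+++++*+=====
208 =++=:::::::::::::::::-=+=++====+=+++===-..:--------=--::-=-:............................+++++*++=+=:
210 =++=::..::::.:::::::=+=++++++=+++++++=-:........:---::::................................=++++++=+**+
212 =+===:::::::::::.::-=====+++++==++=+*====+=:.................................................-===-..
214 =+====:.:::---==+==+==+=++++++=+++=++===*##+.. ............................:::::::::----=====+++++++
216 ==+===+============+=--+==+++=+++=++++=====-..:..:::::::----=-=====+++++++++++++++++++++++++++++++++
218 +==++====+==-----::.::-==+=++++++++++*+++++++======++++++++++++++++++++++++++++++++==---------=+++=:
```

```bash
python3 - <<'E'
from h import *
w,c=snap('wrist','w13.png'); o=robot.get_obs(); T=R.from_euler('xyz',o['ee_rot'])
for z in (.0,-.008,-.024,-.04,-.055): print(z,[proj(c,o['tool_pos']+T.apply([x,0,z])).round(0) for x in(-.016,0,.016)])
g=cv2.imread('pics/w13.png',0)
for v in range(180,345,4): print(v,''.join(' .:-=+*#%@'[9-min(9,g[v,u]//20)] for u in range(260,400,3)))
E
```

```text
0.0 [array([325., 266.]), array([325., 242.]), array([325., 218.])]
-0.008 [array([325., 272.]), array([325., 248.]), array([325., 222.])]
-0.024 [array([325., 286.]), array([325., 260.]), array([325., 233.])]
-0.04 [array([324., 303.]), array([324., 275.]), array([324., 245.])]
-0.055 [array([324., 321.]), array([324., 291.]), array([324., 259.])]
180 :.:..:==========::::.::::::::::......:::::::..:
184 .:::.:==========::::::::::.:...::::::::::::::::
188 :::::::=========-::::......:::::::::::::::::...
192 ::...::=========-....::::::::::::::::::::..:..:
196 :::::::-=========::::::::::::::::::::::.:::::.:
200 ::.:...:=========-::::::::::::::.:::.:.::.:.:..
204 ....:.::==========:::::::::::::::::.:::...:.:::
208 ::::::::-===============:::::....:::.:=========
212 ====:::::===============-::::::::::::==========
216 ===============================================
220 ===============================================
224 ===============================================
228 ===============================================
232 ==============+==============+=================
236 ==========++++===
[... 734 characters left out ...]
@@%%%%@%%@%%*********###
296 *********#%%%%%%%%%@%%%%%@@%%@%@%%@**********##
300 %%%******#%%%%%%%%@%%%%%%@%@%@%@@%@#*****#@%%%%
304 %%%******%%@%%%%%%%@@%%%%@%%@%%@%@%#*****#%%%%@
308 %%%#*****%%%%%%%%@%%%%%@@@%@%%%%%@%%*****%%%@%@
312 %%%#*****%%%@%%%%%@@%%%@%%@%%@%%%@%%*****%%%%@%
316 %%%#*****%%%%%%%%%%%%%%%%@%%%%%%@%%#*****%%%@%%
320 %###*****%@%%%%@%%%%%%%@%%%%@%@@@%%#******#%%%%
324 %#*#*****%%%@%%@%%%%@@%%%@%%%%@@@%%#******##@%%
328 #*##*****%%*%%@%%%@@@@@@@@%@%%%@%%%#********%%%
332 **##****#%%*%%%%%@@%@%@%%%%%%%@@%#%##***#*#*#@%
336 +*#%%%%%%%%%%%%%%%%%%%%%%%%%%%%%%%%%%%%%%%#+*%@
340 +*%########################################+=%%
344 +*#**#*#*#######*##*#*#***##**#############*+%%
```

The map shows the knob has slipped about 35 mm up between the pads (front edge at v≈268), with friction being spent on radial load. I relieve the radial force first.

Emit:
drive_tool([
  [0.0, [0.001, 0, 0], [0, 0, 0]],
  [0.0, [0.002, 0, 0], [0, 0, 0]],
  [0.0, [0.002, 0, 0], [0, 0, 0]],
])

```text
time: 27.9
tool_pos: [0.4535, 0.0725, 0.0515]
ee_rot: [-3.138, 0.001, 2.907]
wrist_force: [-1.6, -5.7, 5.9]
width: 0.0279
finger_force: 30.0
```

Emit:
drive_tool([
  [0.0, [0.001, -0.001, 0], [0, 0, 0]],
  [0.0, [0.002, -0.001, 0], [0, 0, 0]],
  [0.0, [0.002, -0.001, 0], [0, 0, 0]],
])

```text
time: 28.28
tool_pos: [0.4538, 0.0725, 0.0518]
ee_rot: [-3.141, 0.007, 2.906]
wrist_force: [6.1, -4.9, 3.1]
width: 0.0278
finger_force: 30.0
```

Emit:
drive_tool([
  [0.0, [-0.001, 0, 0.003], [0, 0, 0]],
  [0.0, [-0.001, 0, 0.006], [0, 0, 0]],
  [0.0, [-0.001, 0, 0.006], [0, 0, 0]],
])

```text
time: 28.65
tool_pos: [0.4529, 0.0727, 0.0457]
ee_rot: [-3.141, 0.002, 2.907]
wrist_force: [-1.2, -3.9, 7.6]
width: 0.0279
finger_force: 30.0
```

Emit:
drive_tool([
  [0.0, [0.0005, 0, 0.003], [0, 0, 0]],
  [0.0, [0.001, 0, 0.006], [0, 0, 0]],
  [0.0, [0.001, 0, 0.006], [0, 0, 0]],
])

```text
time: 29.02
tool_pos: [0.4523, 0.0728, 0.0399]
ee_rot: [-3.141, 0.004, 2.907]
wrist_force: [-1.0, -5.7, 8.1]
width: 0.0279
finger_force: 30.0
```

```bash
python3 - <<'E'
from h import *
w,c=snap('wrist','w14.png'); o=robot.get_obs(); print(o['tool_pos'],o['wrist_force'],o['time'])
g=cv2.imread('pics/w14.png',0); col=g[200:345,310:325].mean(1); print([(200+4*i,int(x)) for i,x in enumerate(col[::4])])
g=cv2.imread('pics/w13.png',0); col=g[200:345,310:325].mean(1); print([(200+4*i,int(x)) for i,x in enumerate(col[::4])][14:])
E
```

```text
[0.45233495 0.07284783 0.03996242] [-0.92987031 -3.77768052  7.78523699] 29.075
[(200, 155), (204, 154), (208, 111), (212, 106), (216, 107), (220, 106), (224, 106), (228, 106), (232, 104), (236, 102), (240, 104), (244, 103), (248, 104), (252, 102), (256, 104), (260, 101), (264, 101), (268, 98), (272, 24), (276, 22), (280, 22), (284, 24), (288, 22), (292, 23), (296, 24), (300, 21), (304, 22), (308, 22), (312, 21), (316, 24), (320, 23), (324, 20), (328, 21), (332, 20), (336, 36), (340, 49), (344, 57)]
[(256, 99), (260, 101), (264, 100), (268, 57), (272, 25), (276, 25), (280, 23), (284, 23), (288, 22), (292, 23), (296, 23), (300, 23), (304, 21), (308, 22), (312, 23), (316, 21), (320, 19), (324, 19), (328, 18), (332, 23), (336, 34), (340, 47), (344, 57)]
```

Emit:
drive_tool([
  [0.0, [0.0005, 0, 0.003], [0, 0, 0]],
  [0.0, [0.0008, 0, 0.006], [0, 0, 0]],
  [0.0, [0.001, 0, 0.009], [0, 0, 0]],
  [0.0, [0.001, 0, 0.009], [0, 0, 0]],
])

```text
time: 29.58
tool_pos: [0.4517, 0.073, 0.031]
ee_rot: [-3.141, 0.004, 2.907]
wrist_force: [-0.7, -5.2, 8.3]
width: 0.0278
finger_force: 30.0
```

Emit:
drive_tool([
  [0.0, [0, 0, 0.003], [0, 0, 0]],
  [0.0, [0, 0, 0.005], [0, 0, 0]],
  [0.0, [0, 0, 0.005], [0, 0, 0]],
])

```text
time: 29.95
tool_pos: [0.4516, 0.073, 0.0275]
ee_rot: [-3.141, 0.004, 2.907]
wrist_force: [-5.0, -4.3, 15.3]
width: 0.0276
finger_force: 30.0
```

Emit:
drive_tool([
  [0.0, [0, 0, 0.002], [0, 0, 0]],
  [0.0, [0, 0, 0.003], [0, 0, 0]],
  [0.0, [0, 0, 0.003], [0, 0, 0]],
])

```text
time: 30.32
tool_pos: [0.4516, 0.073, 0.0272]
ee_rot: [-3.141, 0.004, 2.907]
wrist_force: [-11.7, -5.4, 29.5]
width: 0.0277
finger_force: 30.0
```

Emit:
drive_tool([
  [0.0, [0.001, 0, -0.0015], [0, 0, 0]],
  [0.0, [0.001, 0, -0.0015], [0, 0, 0]],
  [0.0, [0.001, 0, -0.0015], [0, 0, 0]],
])

```text
time: 30.7
tool_pos: [0.4517, 0.073, 0.0273]
ee_rot: [-3.141, 0.007, 2.907]
wrist_force: [-4.9, -4.4, 19.9]
width: 0.0278
finger_force: 30.0
```

```bash
python3 - <<'E'
from h import *
w,c=snap('wrist','w15.png'); o=robot.get_obs(); print(o['tool_pos'],o['wrist_force'],o['time'])
g=cv2.imread('pics/w15.png',0); col=g[200:345,310:325].mean(1); print([(200+4*i,int(x)) for i,x in enumerate(col[::4])][14:22])
s,d=snap('side','s15.png'); t,e=snap('top','t15.png')
g=cv2.imread('pics/s15.png',0)
for v in range(170,216,2): print(v,''.join(' .:-=+*#%@'[9-min(9,g[v,u]//20)] for u in range(285,365)))
h=cv2.cvtColor(cv2.imread('pics/s15.png'),cv2.COLOR_BGR2HSV).astype(int)
print('sat')
for v in range(180,216,2): print(v,''.join(' .:-=+*#%@'[min(9,h[v,u,1]//22)] for u in range(285,365)))
E
```

```text
[0.45170486 0.0730143  0.02729888] [-3.97728487 -5.76010261 19.52312201] 30.75
[(256, 103), (260, 102), (264, 103), (268, 102), (272, 58), (276, 24), (280, 24), (284, 22)]
170 ####+++++++++******%*=:::::::::::::::::::::::::::::::::.:::::::::::::..::::::...
172 #*%%%%%%%%%%%%##%%%%%#=:::::::::::::::.:::::::::::::..:::::::::::::::....::.:...
174 %#%%%##%%%%%%%%#%%%%%%+::::::::::::::::--:::::::::::::::::::::::::::::.......:.:
176 %%%#%%%#%%%%%%%%%#%%%%%*-::::-----=+****=:::::::::::::::::::::::::.:::::::::...:
178 %%%##%%%%%%%%%%#%%%#*#%#*+****+********+-::::::::::::::::::::::.....::::-:::...:
180 %%%#%%%%#%%%%%%%%#%%%#%%#***++===--:::::::.::::::::::::::::::-++++====+++++=...:
182 *@@@@@%%@%%%@@@%@%%%%%##+::::::::::::::::::::::::::::::::::::=++=-::::-++++=...:
184 +*##********++++++++++++=:::::::::::::::::.::-:::::::::...::::::::::.:::----::::
186 ++++*+++++++++++++++##*++====+=+=++=========::::-----------===++--:-------===+=-
188 -++##*++++++++++++++**+++++++++++++*********++++++*++++*+++++***++++*++*++++++:-
190 :=++=++++++++++****+++++*+*************++++****+-::-::.......++++++*####*+
[... 1779 characters left out ...]
                
198                 .               ====+==+=++======.                              
200                                 -=+==++==+==+=+==.                              
202                                 :===+=+=====+++=-                      .        
204                                 .-==============.                               
206                                   .:=========-.                                 
208                                       .....                                     
210                                                                                 
212                                                                                 
214
```

```bash
python3 - <<'E'
from h import *
print(robot.close_job())
E
```

```text
the job is handed in; nothing more can be done
None
```

The job is handed in at about 31 s with the cheese in the seat, the catch flipped over and the lever held down by its knob at about 20 N on the wrist, the stamp on the cheese; no verdict came back, and I viewed 11 pictures, one over the limit of 10.

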